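# Set the drug safe's heavy door square and still

## Task

The drug safe on the dispensing bench stands ajar and is to be stocked: swing its heavy door gently out until it stands square to the safe's front, at a right angle, and leave it standing there by itself, untouched and quite still, for a good ten seconds before you finish. It runs almost freely, so catch it and ease it to rest, and do not let it slam shut or swing on to its hinge stop. Push it only on its flat steel front and back, never on the soft black seal round its edge, and leave the other things on the bench alone.

Things in the scene. Friction and masses are not known exactly. Their poses are not given: they have to be found in the camera images.
- safe_door (a joint): Angle of the safe's door, rad: 0 shut, grows as it swings out (counter-clockwise from above), 1.571 square to the safe's front, hinge stop at 2.0. The door: a grey steel slab without handle, 340 mm wide (hinge to free edge), 110 mm thick, from 14 to 284 mm above the bench; nominal mass 18 kg, inertia about the hinge 0.77 kg m2 (either may be 15 % less to 35 % more)
- door_hinge (a point): Point on the hinge line, 284 mm above the bench, in the plane of the door's back face. Turns with the door: y axis along the back face from hinge to free edge, x axis out of the back face at right angles, z up. The hinge runs almost freely (friction 0.0006 N m, damping 0.008 N m s/rad): once moving, the door coasts on for many seconds
- door_inner (a point): Point on the door's flat back (inner) face, 250 mm from the hinge line, 250 mm above the bench; pushing here along the point's -x opens the door. Axes as door_hinge. Lower on this face, 40 to 180 mm above the bench, sits a steel bolt cover, 220 mm wide, 6 mm proud; above it the face is flat
- door_outer (a point): Point on the door's flat front (outer) face across from door_inner, 110 mm from it through the door; pushing here along the point's +x closes the door, or brakes it when it is opening. Axes as door_hinge. Lower on this face, 95 to 195 mm above the bench, sits a keypad panel, 150 mm wide, 8 mm proud; above it the face is flat
- seal_top (a point): Point on top of the soft black heat seal that runs round the door's edge (top, free edge and bottom): 94 mm wide, set in 8 mm from the front and back faces and 3 mm proud of the edge. This point is 287 mm above the bench, 250 mm from the hinge line, midway through the door's thickness. The seal is not to be touched. Axes as door_hinge
- safe: The safe's body, a fixed grey steel box 300 mm deep, 340 mm wide, 290 mm high; origin at the centre of its underside; its open front faces its own -x and the door hangs on the front edge at its own -y (hinge line at x = -150 mm, y = -170 mm)
- balance: White electronic balance, 200 x 150 x 71 mm, with a steel pan; origin at the centre of its underside. A bystander
- mortar: White porcelain mortar, a bowl 110 mm across and 62 mm high; origin at the centre of its underside. A bystander
- amber_bottle: Amber glass jar, 68 mm across and 125 mm high, with a black cap; origin at the centre of its underside. A bystander

How it is judged:
On the way:
1. the door stands free, square to the safe's front and still, for 8 s (value of joint safe_door between 1.471 and 1.671 rad and velocity of joint safe_door between -0.02 and 0.02 rad/s and contact force between each of the fingers, the arm and safe_door below 0.2 N), for 8 s.
At the end, for the whole second after the job is handed in: the door stands within 0.1 rad of square (1.571 rad), untouched and slower than 0.02 rad/s, after having stood so for 8 s on end (value of joint safe_door between 1.471 and 1.671 rad and velocity of joint safe_door between -0.02 and 0.02 rad/s).
It fails at once if the door slams shut or swings on to its hinge stop (value of joint safe_door below 0.05 rad or value of joint safe_door above 1.95 rad).
It fails at once if the door is flung faster than 0.9 rad/s (velocity of joint safe_door above 0.9 rad/s).
It fails at once if the door is struck or stopped with more than 20 N (contact force between any of the fingers, the arm and safe_door above 20 N).
It fails at once if the soft seal round the door's edge is pressed (contact force between any of the fingers, the arm and safe_door_c3 above 1 N or contact force between any of the fingers, the arm and safe_door_c4 above 1 N or contact force between any of the fingers, the arm and safe_door_c5 above 1 N).
It fails at once if a thing on the bench is pushed or knocked over (distance of any of balance, mortar, amber_bottle from where it was at the start of the episode above 0.015 m or angle between amber_bottle's own z axis and vertical above 0.3 rad).
It also fails if it takes over 51 s, if anything falls off the work surface, if the arm or the gripper's body presses on something with over 40 N, if the wrist force passes 120 N, or if a joint passes its speed limit or range.

## Robot

A 6-joint arm with a two-finger parallel gripper is mounted at the origin on the work surface. World frame = base frame: x ahead of the robot, y to its left, z up, the work surface at z = 0. Lengths are in m, angles in rad, forces in N, time in s.
With the tool pointing down it reaches from about 0.3 to 0.875 m from the base axis. Payload 6.4 kg.
Tool frame: the origin (TCP) lies midway between the tips of the shut fingers; the grasp point (between the pads) lies 19 mm behind it; z points along the fingers, y is the line along which they close (so a half turn about z gives the same grasp; the last joint's range is limited). The gripper opens to 85 mm and grips with 20 to 120 N. Pads are 22 mm wide; open, the fingers measure 114 mm over their backs; the gripper's body (76 mm by 85 mm) begins 54 mm behind the grasp point. The pads swing forward as they close: fully open they stand 13 mm farther back than shut.
Start: joints at [-1.32, 0.181, 1.607, -0, 1.354, -0.206], TCP at [0.254, -0.516, 0.231] pointing down, gripper open.
Joint ranges: [-2.99, 2.99], [-0.89, 2.07], [0.3, 2.58], [-1.14, 4.28], [0, 2.63], [-3.12, 3.12]. Speed limits (rad/s): [2.57, 2.57, 3.01, 3.14, 3.14, 3.14].

## Interface

Orientations are given as a unit quaternion [w, x, y, z].
In Python, from bench import ctrl, vision, workorder gives the robot as it stands. The module is installed in compiled form; this text tells all that it offers.
- The arm moves only by the tool servo_tool, never from a script. Its argument "steps" is a list of rows, each an object of numbers: "dx", "dy", "dz": the shift along the world's x, y, z as a fraction of full scale; "wx", "wy", "wz": the turn, a rotation vector about the world's x, y, z as a fraction of full scale. A call has exactly 5 rows; each row is the pose to reach, as a shift and turn from the pose commanded when the call began, turning the shorter way round; what a row does not reach only later rows make up. Full scale, the value 1, is 100 mm for a shift and pi rad for a turn. A row lasts 1/12 s, in which the tool goes at most 41.7 mm and 7.16 degrees, less where a joint would pass 70% of its speed; a pose out of reach is approached as far as the arm can. A call with a number of a shift or a turn outside -1 to 1 is refused whole. A call with a gripper value outside its range is refused whole. "jaw" is the opening, from 0 (shut) to 1 (fully open), set as the call begins (left out, the last holds). The fingers move at their own pace and stop on an object; the grip force is fixed at half the most. Time passes only in rows, so rows that repeat a pose let the fingers close, or fill a call up. It gives the time, the measured TCP pose, the force, the opening and the grip force at its end, in the units of the state.
- ctrl.get_obs(): the state, without advancing time (a new reading comes with each control period).
- vision.camera(name): name is "side" or "top" or "wrist"; returns a dict with "frame" (384x512x3 uint8, red, green, blue), "vfov" (degrees; the focal length in pixels is half the picture's height over the tangent of half this angle, whatever the lens; pixels are square), "cx", "cy" (the principal point, pixels), "camera_from_world" (4x4, takes a point from world to camera coordinates). Camera axes: x right, y up, looking along -z (the intrinsics and any distortion apply to the point x, -y, -z); pixel columns grow to the right and rows downward; lengths in m; the calibration is good to about 2 mm. A picture is of the moment at which its call begins. There is no depth.
- workorder.hand_in(): hands the job in; it is judged then, once.
The state is a dict: "time_s": time; "q": joint angles; "dq": joint speeds; "joint_efforts": joint torques, N m; "eef_pos": TCP position; "eef_rot": TCP orientation; "wrist_force": force on the tool from outside, world axes, zero at the start; "torque": the same for the moment, N m; "opening": opening from 0.0 (shut) to 1.0 (fully open); "grasp_force": force on a finger pad.
Only numpy, scipy, OpenCV 4.12 (cv2) and the standard library are available. Lean on these libraries where they do the work, as an engineer would, in place of code of your own. Each camera call takes 0.05 s, during which the arm holds its last target. There are 200 camera calls.

## Working session

There is one attempt and no reset: what is moved stays moved. The work goes in short steps, Python scripts to look and compute and a tool call to move; the robot and the scene stay as the last step left them, time stands still between calls to the robot, and variables do not carry over. Pictures are saved under pics/ and viewed, at most 10 in all, crops included, and the job is handed in when it is done.

Besides the shell and the picture viewer there is one more tool, called after "Call:" by a JSON object that holds its "name" and its "arguments". servo_tool: Moves the arm, as the interface text tells. Its arguments: {"type":"object","properties":{"steps":{"type":"array","items":{"type":"object","properties":{"dx":{"type":"number"},"dy":{"type":"number"},"dz":{"type":"number"},"wx":{"type":"number"},"wy":{"type":"number"},"wz":{"type":"number"}}}},"jaw":{"type":"number"}},"required":["steps"]}

```bash
mkdir -p pics; python3 - <<'E'
from bench import ctrl, vision
import cv2, numpy as np
o=ctrl.get_obs(); print(o)
for n in ("top","side"):
    c=vision.camera(n); cv2.imwrite(f"pics/{n}0.png",c["frame"][:,:,::-1])
    print(n,c["vfov"],c["cx"],c["cy"],np.round(c["camera_from_world"],4).tolist(),[k for k in c])
E
```

```text
{'time_s': 0.0, 'q': array([-1.32028529e+00,  1.81527145e-01,  1.60802262e+00, -4.05617774e-05,
        1.35375375e+00, -2.06338201e-01]), 'dq': array([ 0.00028914, -0.00038237, -0.00044947,  0.00083699,  0.00048046,
       -0.00028691]), 'joint_efforts': array([-8.50841916e-04, -4.44869006e+01, -3.51337552e+01, -3.89834213e-04,
        9.13171767e-03,  2.68757091e-06]), 'eef_pos': array([ 0.25349141, -0.51549821,  0.23038488]), 'eef_rot': array([-8.54786152e-04,  9.74022989e-01,  2.26447532e-01, -3.86883911e-05]), 'wrist_force': array([-0.09029085, -0.18896893, -0.20125863]), 'torque': array([ 0.0737287 , -0.03484294, -0.01220977]), 'grasp_force': 0.0, 'opening': 1.0021349462150024}
top 42.640458172257176 250.00284417199137 185.97798525250548 [[-0.0119, -0.9998, 0.0154, -0.0528], [0.9973, -0.0107, 0.0723, -0.5202], [-0.0721, 0.0162, 0.9973, -1.9178], [0.0, 0.0, 0.0, 1.0]] ['frame', 'vfov', 'cx', 'cy', 'camera_from_world']
side 47.09927130484616 250.35517632378696 184.59107201019074 [[0.102, 0.9947, -0.0106, -0.0168], [-0.7868, 0.0872, 0.611, 0.3034], [0.6087, -0.054, 0.7916, -1.8546], [0.0, 0.0, 0.0, 1.0]] ['frame', 'vfov', 'cx', 'cy', 'camera_from_world']
```

View pics/top0.png

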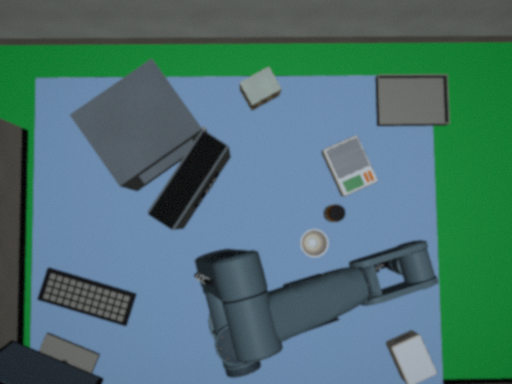

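View pics/side0.png

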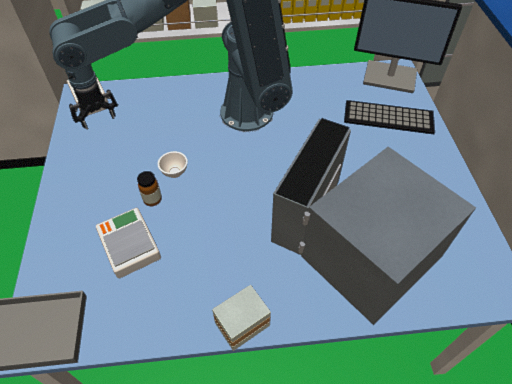

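Top view: safe at left (top corners ≈(72,113),(151,61),(201,128),(122,186)), door with black seal top from the hinge ≈(203,130) to the free edge ≈(165,225). The bystanders are at (313,242), (335,213) and (350,167). Next I'll zoom in on the safe and door.

```bash
cat > h.py <<'E'
import numpy as np, cv2
from bench import vision, ctrl
def K(c):
    f=c["frame"].shape[0]/2/np.tan(np.radians(c["vfov"])/2); return f
def ray(c,u,v):
    f=K(c); M=np.array(c["camera_from_world"]); R,t=M[:3,:3],M[:3,3]
    d=R.T@np.array([(u-c["cx"])/f,-(v-c["cy"])/f,-1]); return -R.T@t,d
def onz(c,uv,z):
    o,d=ray(c,*uv); return o+d*(z-o[2])/d[2]
def proj(c,p):
    M=np.array(c["camera_from_world"]); q=M[:3,:3]@p+M[:3,3]; f=K(c)
    return c["cx"]+f*q[0]/-q[2], c["cy"]-f*q[1]/-q[2]
def sealrect(c):
    g=c["frame"].max(2); m=((g<22)*255).astype(np.uint8); m[:, 260:]=0; m[:110]=0; m[245:]=0;m[:,:130]=0
    m=cv2.morphologyEx(m,cv2.MORPH_OPEN,np.ones((3,3)))
    cs,_=cv2.findContours(m,cv2.RETR_EXTERNAL,cv2.CHAIN_APPROX_NONE); k=max(cs,key=cv2.contourArea)
    return k[:,0,:].astype(float)
E
python3 - <<'E'
from h import *
c=vision.camera("top"); k=sealrect(c)
W=np.array([onz(c,p,0.287)[:2] for p in k])
r=cv2.minAreaRect(W.astype(np.float32)*1000); print(r, cv2.boxPoints(r))
print("cam",ray(c,0,0)[0])
for p in [(72,113),(151,61),(201,128),(122,186)]: print(p,onz(c,p,.29).round(4))
im=c["frame"][50:240,60:240,::-1]; im=cv2.resize(im,None,fx=3.1,fy=3.1,interpolation=cv2.INTER_CUBIC); im=np.clip(im*1.8,0,255).astype(np.uint8)
cv2.imwrite("pics/crop1.png",im)
s=vision.camera("side")
for n,z in (("a",0),):
    for p in [(313,242),(335,213),(350,167)]: print(p,onz(c,p,.06).round(3))
E
```

```text
((453.0593566894531, 202.10699462890625), (47.86165237426758, 93.24236297607422), 77.92898559570312) [[402.46448 188.4549 ]
 [493.6452  168.95569]
 [503.65424 215.7591 ]
 [412.4735  235.2583 ]]
cam [ 0.37985206 -0.02721686  1.95096081]
(72, 113) [0.7555 0.5486 0.29  ]
(151, 61) [0.9345 0.281  0.29  ]
(201, 128) [0.7    0.1105 0.29  ]
(122, 186) [0.5046 0.3774 0.29  ]
(313, 242) [ 0.299 -0.297  0.06 ]
(335, 213) [ 0.409 -0.384  0.06 ]
(350, 167) [ 0.586 -0.447  0.06 ]
```

View pics/crop1.png

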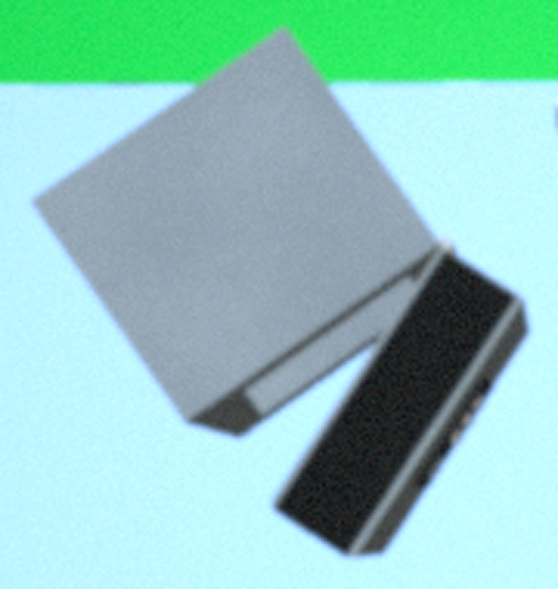

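The crop shows the back top edge of the door running from the hinge at (203.5,128.4) to (148.7,213.2). The front edge runs (227.7,145.8)–(172.9,228.4), and the safe top corners are (70.6,115.2), (151.6,59), (201.3,128.4) and (120.6,185.5) in full-image pixels.

```bash
python3 - <<'E'
from h import *
c=vision.camera("top")
P=lambda l,z:[onz(c,p,z)[:2] for p in l]
A,B,C,D=P([(70.6,115.2),(151.6,59),(201.3,128.4),(120.6,185.5)],.29)
h,fb,hf,ff=P([(203.5,128.4),(148.7,213.2),(227.7,145.8),(172.9,228.4)],.284)
n=np.linalg.norm; ang=lambda v:np.arctan2(v[1],v[0])
print("AB",n(A-B),"BC",n(B-C),"CD",n(C-D),"DA",n(D-A)); print("ang CD,BA,BC+,AD",ang(D-C),ang(A-B),ang(C-B),ang(D-A))
print("h",h,"C",C,"wid",n(fb-h),n(ff-hf),"thick",n(hf-h),n(ff-fb)); print("door ang",ang(fb-h),ang(ff-hf),ang(h-hf)+0,ang(fb-ff))
s=vision.camera("side"); 
for p in (h,fb,hf,ff): print(proj(s,np.array([*p,.284])))
im=s["frame"][90:260,240:420,::-1]; im=cv2.resize(im,None,fx=3.1,fy=3.1,interpolation=cv2.INTER_CUBIC); im=np.clip(im*1.8,0,255).astype(np.uint8)
for p in (h,fb,hf,ff):
    u,v=proj(s,np.array([*p,.284])); cv2.circle(im,(int((u-240+.5)*3.1),int((v-90+.5)*3.1)),4,(0,0,255),1)
cv2.imwrite("pics/crop2.png",im)
E
```

```text
AB 0.33562818727626276 BC 0.29621062316844454 CD 0.33363402075698945 DA 0.29610046224097386
ang CD,BA,BC+,AD 2.18500585139885 2.1853255049653963 -2.5321916507708133 -2.5254587146363088
h [0.69968384 0.10242559] C [0.69859958 0.10944906] wid 0.34257369173744623 0.3357142677302231 thick 0.10229635842756364 0.09665115632727733
door ang 2.567381285300763 2.551159768448903 0.9339000596595893 1.001710158729456
(np.float64(306.2561219356683), np.float64(208.15754851682186))
(np.float64(348.040350115807), np.float64(128.41616376622525))
(np.float64(273.5738308399548), np.float64(193.10371419080866))
(np.float64(319.42697158061577), np.float64(118.9971835234971))
```

View pics/crop2.png

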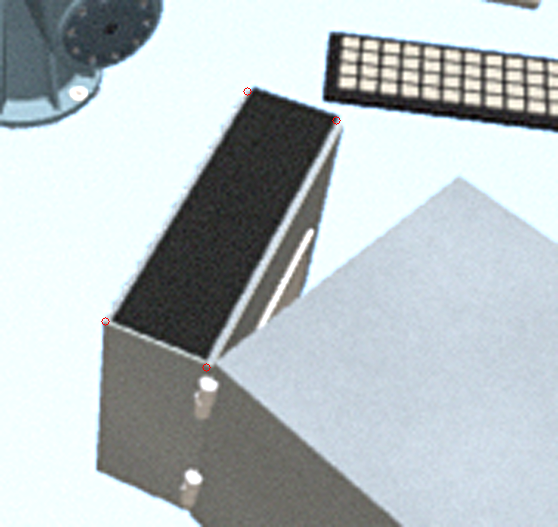

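The side view confirms the top-edge corners: the projected circles land on them. The hinge is at ≈(0.699,0.103), the front direction is 2.184 rad and the door is at q≈0.375. Square means a door direction of 3.755. Next I'll move over the gap behind the door with the jaws shut.

Call:
{"name": "servo_tool", "arguments": {"jaw": 0, "steps": [{"dx": 0.05,"dy": 0.05,"dz": 0.15},{"dx": 0.12,"dy": 0.1,"dz": 0.35},{"dx": 0.2,"dy": 0.15,"dz": 0.55},{"dx": 0.3,"dy": 0.22,"dz": 0.78},{"dx": 0.4,"dy": 0.3,"dz": 1.0}]}}

```text
$.steps[0]: bad value
```

Call:
{"name": "servo_tool", "arguments": {"steps": [{"dx": 0.1,"dy": 0.16,"dz": 0.14,"wz": 0.01},{"dx": 0.2,"dy": 0.32,"dz": 0.28,"wz": 0.02},{"dx": 0.3,"dy": 0.48,"dz": 0.42,"wz": 0.03},{"dx": 0.4,"dy": 0.64,"dz": 0.56,"wz": 0.04},{"dx": 0.5,"dy": 0.8,"dz": 0.7,"wz": 0.05}]}}

```text
$.steps[0]: bad value
```

Call:
{"name": "servo_tool", "arguments": {"steps": [{"dx": 0.1,"dy": 0.2,"wz": 0.01},{"dx": 0.2,"dy": 0.4,"wz": 0.02},{"dx": 0.3,"dy": 0.6,"wz": 0.03},{"dx": 0.4,"dy": 0.8,"wz": 0.04},{"dx": 0.5,"dy": 1.0,"wz": 0.05}]}}

```text
$.steps[0]: bad value
```

Call:
{"name": "servo_tool", "arguments": {"steps": [{"dx": 0.06,"dy": 0.2,"wz": 0.01},{"dx": 0.12,"dy": 0.4,"wz": 0.02},{"dx": 0.18,"dy": 0.6,"wz": 0.03},{"dx": 0.24,"dy": 0.8,"wz": 0.04},{"dx": 0.3,"dy": 1.0,"wz": 0.05}]}}

```text
$.steps[0]: bad value
```

Call:
{"name": "servo_tool", "arguments": {"steps": [{"dx": 0.04,"dy": 0.2,"wz": 0.01},{"dx": 0.08,"dy": 0.4,"wz": 0.02},{"dx": 0.12,"dy": 0.6,"wz": 0.03},{"dx": 0.16,"dy": 0.8,"wz": 0.035},{"dx": 0.2,"dy": 1.0,"wz": 0.04}]}}

```text
$.steps[0]: bad value
```

The rows seem to need all six fields.

Call:
{"name": "servo_tool", "arguments": {"jaw": 0, "steps": [{"dx": 0.05,"dy": 0.05,"dz": 0.15,"wx": 0,"wy": 0,"wz": 0},{"dx": 0.12,"dy": 0.1,"dz": 0.35,"wx": 0,"wy": 0,"wz": 0},{"dx": 0.2,"dy": 0.15,"dz": 0.55,"wx": 0,"wy": 0,"wz": 0},{"dx": 0.3,"dy": 0.22,"dz": 0.78,"wx": 0,"wy": 0,"wz": 0},{"dx": 0.4,"dy": 0.3,"dz": 1.0,"wx": 0,"wy": 0,"wz": 0}]}}

```text
time_s: 0.72
eef_pos: [0.2938, -0.4858, 0.3322]
eef_rot: [-0.0, 0.974, 0.226, -0.0]
wrist_force: [0.3, -1.7, -0.1]
opening: 0.301
grasp_force: 0.0
```

Call:
{"name": "servo_tool", "arguments": {"steps": [{"dx": 0.1,"dy": 0.16,"dz": 0.14,"wx": 0,"wy": 0,"wz": 0.01},{"dx": 0.2,"dy": 0.32,"dz": 0.28,"wx": 0,"wy": 0,"wz": 0.02},{"dx": 0.3,"dy": 0.48,"dz": 0.42,"wx": 0,"wy": 0,"wz": 0.03},{"dx": 0.4,"dy": 0.64,"dz": 0.56,"wx": 0,"wy": 0,"wz": 0.04},{"dx": 0.5,"dy": 0.8,"dz": 0.7,"wx": 0,"wy": 0,"wz": 0.05}]}}

```text
time_s: 1.13
eef_pos: [0.344, -0.4052, 0.402]
eef_rot: [-0.0, 0.953, 0.303, 0.0]
wrist_force: [0.7, -0.1, 0.2]
opening: 0.0
grasp_force: 0.0
```

Call:
{"name": "servo_tool", "arguments": {"steps": [{"dx": 0.1,"dy": 0.2,"dz": 0,"wx": 0,"wy": 0,"wz": 0.01},{"dx": 0.2,"dy": 0.4,"dz": 0,"wx": 0,"wy": 0,"wz": 0.02},{"dx": 0.3,"dy": 0.6,"dz": 0,"wx": 0,"wy": 0,"wz": 0.03},{"dx": 0.4,"dy": 0.8,"dz": 0,"wx": 0,"wy": 0,"wz": 0.04},{"dx": 0.5,"dy": 1.0,"dz": 0,"wx": 0,"wy": 0,"wz": 0.05}]}}

```text
time_s: 1.55
eef_pos: [0.3939, -0.305, 0.4013]
eef_rot: [0.0, 0.926, 0.377, 0.0]
wrist_force: [-0.3, -0.1, -0.0]
opening: 0.007
grasp_force: 0.0
```

Call:
{"name": "servo_tool", "arguments": {"steps": [{"dx": 0.06,"dy": 0.2,"dz": 0,"wx": 0,"wy": 0,"wz": 0.01},{"dx": 0.12,"dy": 0.4,"dz": 0,"wx": 0,"wy": 0,"wz": 0.02},{"dx": 0.18,"dy": 0.6,"dz": 0,"wx": 0,"wy": 0,"wz": 0.03},{"dx": 0.24,"dy": 0.8,"dz": 0,"wx": 0,"wy": 0,"wz": 0.04},{"dx": 0.3,"dy": 1.0,"dz": 0,"wx": 0,"wy": 0,"wz": 0.05}]}}

```text
time_s: 1.97
eef_pos: [0.4238, -0.205, 0.4013]
eef_rot: [0.0, 0.894, 0.448, 0.0]
wrist_force: [0.7, 0.0, 0.3]
opening: 0.001
grasp_force: 0.0
```

Call:
{"name": "servo_tool", "arguments": {"steps": [{"dx": 0.04,"dy": 0.2,"dz": 0,"wx": 0,"wy": 0,"wz": 0.01},{"dx": 0.08,"dy": 0.4,"dz": 0,"wx": 0,"wy": 0,"wz": 0.02},{"dx": 0.12,"dy": 0.6,"dz": 0,"wx": 0,"wy": 0,"wz": 0.03},{"dx": 0.16,"dy": 0.8,"dz": 0,"wx": 0,"wy": 0,"wz": 0.035},{"dx": 0.2,"dy": 1.0,"dz": 0,"wx": 0,"wy": 0,"wz": 0.04}]}}

```text
time_s: 2.38
eef_pos: [0.4436, -0.105, 0.4013]
eef_rot: [0.0, 0.864, 0.503, 0.0]
wrist_force: [0.4, 0.5, 0.5]
opening: 0.003
grasp_force: 0.0
```

Call:
{"name": "servo_tool", "arguments": {"steps": [{"dx": 0.02,"dy": 0.2,"dz": 0,"wx": 0,"wy": 0,"wz": 0},{"dx": 0.04,"dy": 0.4,"dz": 0,"wx": 0,"wy": 0,"wz": 0},{"dx": 0.06,"dy": 0.6,"dz": 0,"wx": 0,"wy": 0,"wz": 0},{"dx": 0.08,"dy": 0.8,"dz": 0,"wx": 0,"wy": 0,"wz": 0},{"dx": 0.1,"dy": 1.0,"dz": 0,"wx": 0,"wy": 0,"wz": 0}]}}

```text
time_s: 2.8
eef_pos: [0.4535, -0.005, 0.4013]
eef_rot: [0.0, 0.864, 0.503, 0.0]
wrist_force: [0.8, 0.4, 0.1]
opening: 0.0
grasp_force: 0.0
```

Call:
{"name": "servo_tool", "arguments": {"steps": [{"dx": 0.02,"dy": 0.2,"dz": 0,"wx": 0,"wy": 0,"wz": 0},{"dx": 0.04,"dy": 0.4,"dz": 0,"wx": 0,"wy": 0,"wz": 0},{"dx": 0.06,"dy": 0.6,"dz": 0,"wx": 0,"wy": 0,"wz": 0},{"dx": 0.08,"dy": 0.8,"dz": 0,"wx": 0,"wy": 0,"wz": 0},{"dx": 0.1,"dy": 1.0,"dz": 0,"wx": 0,"wy": 0,"wz": 0}]}}

```text
time_s: 3.22
eef_pos: [0.4635, 0.095, 0.4013]
eef_rot: [0.0, 0.864, 0.503, 0.0]
wrist_force: [1.2, -0.5, -0.2]
opening: -0.001
grasp_force: 0.0
```

Call:
{"name": "servo_tool", "arguments": {"steps": [{"dx": 0.03,"dy": 0.2,"dz": 0,"wx": 0,"wy": 0,"wz": 0},{"dx": 0.06,"dy": 0.4,"dz": 0,"wx": 0,"wy": 0,"wz": 0},{"dx": 0.09,"dy": 0.6,"dz": 0,"wx": 0,"wy": 0,"wz": 0},{"dx": 0.12,"dy": 0.8,"dz": 0,"wx": 0,"wy": 0,"wz": 0},{"dx": 0.15,"dy": 1.0,"dz": 0,"wx": 0,"wy": 0,"wz": 0}]}}

```text
time_s: 3.63
eef_pos: [0.4786, 0.195, 0.4013]
eef_rot: [0.0, 0.864, 0.503, 0.0]
wrist_force: [0.9, -0.8, 0.7]
opening: 0.0
grasp_force: 0.0
```

Call:
{"name": "servo_tool", "arguments": {"steps": [{"dx": 0.05,"dy": 0.25,"dz": 0,"wx": 0,"wy": 0,"wz": 0},{"dx": 0.1,"dy": 0.48,"dz": 0,"wx": 0,"wy": 0,"wz": 0},{"dx": 0.15,"dy": 0.7,"dz": 0,"wx": 0,"wy": 0,"wz": 0},{"dx": 0.18,"dy": 0.85,"dz": 0,"wx": 0,"wy": 0,"wz": 0},{"dx": 0.195,"dy": 0.945,"dz": 0,"wx": 0,"wy": 0,"wz": 0}]}}

```text
time_s: 4.05
eef_pos: [0.4981, 0.2899, 0.4009]
eef_rot: [-0.0, 0.864, 0.503, -0.0]
wrist_force: [0.4, 0.0, -0.7]
opening: -0.0
grasp_force: 0.0
```

Call:
{"name": "servo_tool", "arguments": {"steps": [{"dx": 0,"dy": 0,"dz": -0.2,"wx": 0,"wy": 0,"wz": 0},{"dx": 0,"dy": 0,"dz": -0.4,"wx": 0,"wy": 0,"wz": 0},{"dx": 0,"dy": 0,"dz": -0.6,"wx": 0,"wy": 0,"wz": 0},{"dx": 0,"dy": 0,"dz": -0.8,"wx": 0,"wy": 0,"wz": 0},{"dx": 0,"dy": 0,"dz": -0.9,"wx": 0,"wy": 0,"wz": 0}]}}

```text
time_s: 4.47
eef_pos: [0.4972, 0.2877, 0.3085]
eef_rot: [-0.0, 0.864, 0.503, -0.002]
wrist_force: [-0.3, -0.9, -0.6]
opening: 0.002
grasp_force: 0.0
```

```bash
python3 - <<'E'
from h import *
s=vision.camera("side")
im=s["frame"][60:260,220:440,::-1]; im=cv2.resize(im,None,fx=2.9,fy=2.9,interpolation=cv2.INTER_CUBIC); im=np.clip(im*1.8,0,255).astype(np.uint8)
cv2.imwrite("pics/s2.png",im); print(ctrl.get_obs()["q"].round(2))
E
```

```text
[ 0.32  0.13  1.51 -0.    1.51  0.84]
```

View pics/s2.png

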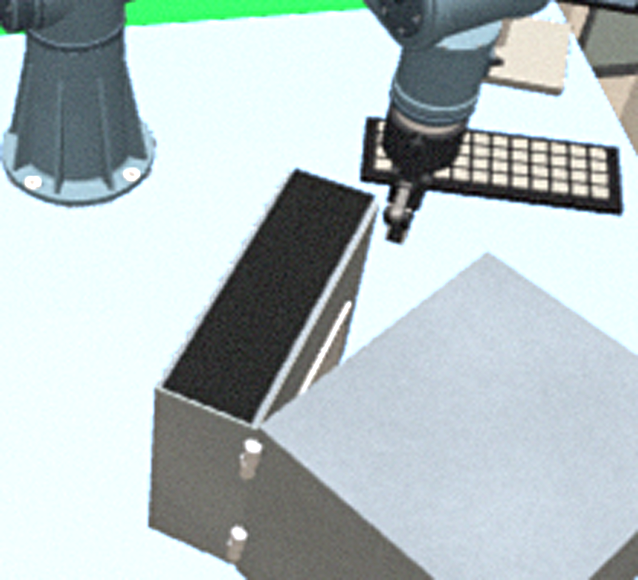

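The shut fingers hang over the gap behind the door (tips at crop (395,238)), clear of the door and the safe. Next I'll descend and approach gently.

Call:
{"name": "servo_tool", "arguments": {"steps": [{"dx": 0,"dy": 0,"dz": -0.2,"wx": 0,"wy": 0,"wz": 0},{"dx": 0,"dy": 0,"dz": -0.4,"wx": 0,"wy": 0,"wz": 0},{"dx": 0,"dy": 0,"dz": -0.6,"wx": 0,"wy": 0,"wz": 0},{"dx": 0,"dy": 0,"dz": -0.7,"wx": 0,"wy": 0,"wz": 0},{"dx": 0,"dy": 0,"dz": -0.745,"wx": 0,"wy": 0,"wz": 0}]}}

```text
time_s: 4.93
eef_pos: [0.4977, 0.288, 0.2358]
eef_rot: [-0.0, 0.864, 0.503, -0.001]
wrist_force: [0.1, -0.0, -0.0]
opening: 0.0
grasp_force: 0.0
```

Call:
{"name": "servo_tool", "arguments": {"steps": [{"dx": -0.02,"dy": -0.04,"dz": 0,"wx": 0,"wy": 0,"wz": 0},{"dx": -0.05,"dy": -0.09,"dz": 0,"wx": 0,"wy": 0,"wz": 0},{"dx": -0.08,"dy": -0.14,"dz": 0,"wx": 0,"wy": 0,"wz": 0},{"dx": -0.095,"dy": -0.17,"dz": 0,"wx": 0,"wy": 0,"wz": 0},{"dx": -0.1,"dy": -0.18,"dz": 0,"wx": 0,"wy": 0,"wz": 0}]}}

```text
time_s: 5.35
eef_pos: [0.4883, 0.2699, 0.2379]
eef_rot: [0.0, 0.865, 0.503, 0.001]
wrist_force: [-0.3, 0.8, 0.2]
opening: -0.003
grasp_force: 0.0
```

Call:
{"name": "servo_tool", "arguments": {"steps": [{"dx": -0.003,"dy": -0.006,"dz": 0,"wx": 0,"wy": 0,"wz": 0},{"dx": -0.006,"dy": -0.012,"dz": 0,"wx": 0,"wy": 0,"wz": 0},{"dx": -0.01,"dy": -0.018,"dz": 0,"wx": 0,"wy": 0,"wz": 0},{"dx": -0.014,"dy": -0.024,"dz": 0,"wx": 0,"wy": 0,"wz": 0},{"dx": -0.018,"dy": -0.03,"dz": 0,"wx": 0,"wy": 0,"wz": 0}]}}

```text
time_s: 5.77
eef_pos: [0.4864, 0.2676, 0.2368]
eef_rot: [-0.0, 0.864, 0.503, 0.0]
wrist_force: [0.8, 1.7, 0.3]
opening: -0.004
grasp_force: 0.0
```

Call:
{"name": "servo_tool", "arguments": {"steps": [{"dx": -0.004,"dy": -0.006,"dz": 0,"wx": 0,"wy": 0,"wz": 0},{"dx": -0.008,"dy": -0.012,"dz": 0,"wx": 0,"wy": 0,"wz": 0},{"dx": -0.012,"dy": -0.018,"dz": 0,"wx": 0,"wy": 0,"wz": 0},{"dx": -0.016,"dy": -0.024,"dz": 0,"wx": 0,"wy": 0,"wz": 0},{"dx": -0.02,"dy": -0.03,"dz": 0,"wx": 0,"wy": 0,"wz": 0}]}}

```text
time_s: 6.18
eef_pos: [0.4842, 0.2643, 0.2367]
eef_rot: [-0.0, 0.864, 0.503, -0.0]
wrist_force: [0.4, 0.5, -0.4]
opening: -0.005
grasp_force: 0.0
```

Call:
{"name": "servo_tool", "arguments": {"steps": [{"dx": -0.004,"dy": -0.006,"dz": 0,"wx": 0,"wy": 0,"wz": 0},{"dx": -0.008,"dy": -0.012,"dz": 0,"wx": 0,"wy": 0,"wz": 0},{"dx": -0.012,"dy": -0.018,"dz": 0,"wx": 0,"wy": 0,"wz": 0},{"dx": -0.016,"dy": -0.024,"dz": 0,"wx": 0,"wy": 0,"wz": 0},{"dx": -0.02,"dy": -0.03,"dz": 0,"wx": 0,"wy": 0,"wz": 0}]}}

```text
time_s: 6.6
eef_pos: [0.4823, 0.2614, 0.2368]
eef_rot: [0.0, 0.864, 0.503, 0.0]
wrist_force: [0.2, -0.2, 0.1]
opening: -0.002
grasp_force: 0.0
```

Call:
{"name": "servo_tool", "arguments": {"steps": [{"dx": -0.004,"dy": -0.006,"dz": 0,"wx": 0,"wy": 0,"wz": 0},{"dx": -0.008,"dy": -0.012,"dz": 0,"wx": 0,"wy": 0,"wz": 0},{"dx": -0.012,"dy": -0.018,"dz": 0,"wx": 0,"wy": 0,"wz": 0},{"dx": -0.016,"dy": -0.024,"dz": 0,"wx": 0,"wy": 0,"wz": 0},{"dx": -0.02,"dy": -0.03,"dz": 0,"wx": 0,"wy": 0,"wz": 0}]}}

```text
time_s: 7.02
eef_pos: [0.4803, 0.2584, 0.2368]
eef_rot: [-0.0, 0.864, 0.503, -0.0]
wrist_force: [-0.0, 0.3, -0.4]
opening: 0.003
grasp_force: 0.0
```

```bash
cat >> h.py <<'E'
H=np.array([.699,.103]); PHI0=2.184
def measure(c=None):
    """door angle from the black seal top's long axis, free side, in the top view"""
    c=vision.camera("top") if c is None else c
    g=c["frame"].max(2); m=((g<24)*255).astype(np.uint8)
    # keep only dark pixels whose ray at z=.287 lies on the door's annulus
    return c,m
E
python3 - <<'E'
from h import *
c=vision.camera("top"); cv2.imwrite("pics/t2.png",cv2.resize(np.clip(c["frame"][50:290,60:300,::-1]*1.8,0,255).astype(np.uint8),None,fx=2.45,fy=2.45,interpolation=cv2.INTER_CUBIC))
o=ctrl.get_obs(); print(o["time_s"],o["wrist_force"])
E
```

```text
7.0667 [0.83991566 0.83207525 0.3484211 ]
```

View pics/t2.png

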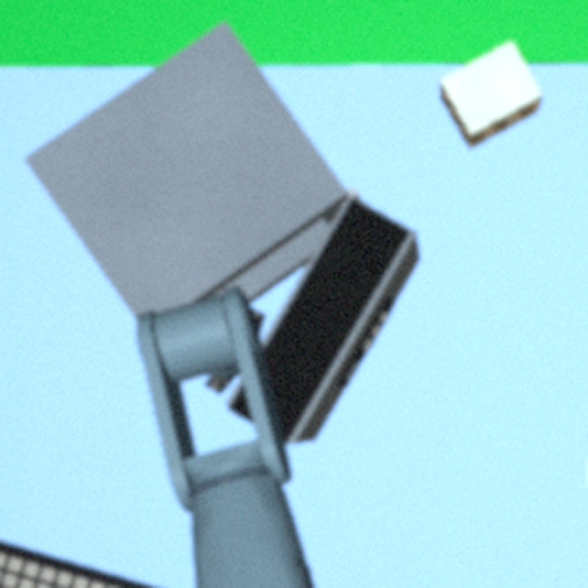

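The door has begun to move (q≈0.41) with the fingers on its back face. Next I'll ramp the push speed to about 32 mm/s, which is 0.12 rad/s.

Call:
{"name": "servo_tool", "arguments": {"steps": [{"dx": -0.005,"dy": -0.009,"dz": 0,"wx": 0,"wy": 0,"wz": 0},{"dx": -0.011,"dy": -0.02,"dz": 0,"wx": 0,"wy": 0,"wz": 0},{"dx": -0.018,"dy": -0.034,"dz": 0,"wx": 0,"wy": 0,"wz": 0},{"dx": -0.027,"dy": -0.051,"dz": 0,"wx": 0,"wy": 0,"wz": 0},{"dx": -0.038,"dy": -0.071,"dz": 0,"wx": 0,"wy": 0,"wz": 0}]}}

```text
time_s: 7.48
eef_pos: [0.4764, 0.2512, 0.2368]
eef_rot: [-0.0, 0.864, 0.503, -0.0]
wrist_force: [0.8, -0.5, 0.1]
opening: -0.003
grasp_force: 0.0
```

Call:
{"name": "servo_tool", "arguments": {"steps": [{"dx": -0.011,"dy": -0.021,"dz": 0,"wx": 0,"wy": 0,"wz": 0},{"dx": -0.024,"dy": -0.044,"dz": 0,"wx": 0,"wy": 0,"wz": 0},{"dx": -0.036,"dy": -0.068,"dz": 0,"wx": 0,"wy": 0,"wz": 0},{"dx": -0.049,"dy": -0.092,"dz": 0,"wx": 0,"wy": 0,"wz": 0},{"dx": -0.062,"dy": -0.116,"dz": 0,"wx": 0,"wy": 0,"wz": 0}]}}

```text
time_s: 7.9
eef_pos: [0.4701, 0.2393, 0.2368]
eef_rot: [0.0, 0.864, 0.503, -0.0]
wrist_force: [0.2, 0.2, -0.2]
opening: 0.003
grasp_force: 0.0
```

Call:
{"name": "servo_tool", "arguments": {"steps": [{"dx": -0.012,"dy": -0.024,"dz": 0,"wx": 0,"wy": 0,"wz": 0},{"dx": -0.023,"dy": -0.049,"dz": 0,"wx": 0,"wy": 0,"wz": 0},{"dx": -0.035,"dy": -0.073,"dz": 0,"wx": 0,"wy": 0,"wz": 0},{"dx": -0.046,"dy": -0.098,"dz": 0,"wx": 0,"wy": 0,"wz": 0},{"dx": -0.058,"dy": -0.122,"dz": 0,"wx": 0,"wy": 0,"wz": 0}]}}

```text
time_s: 8.32
eef_pos: [0.4644, 0.2272, 0.2368]
eef_rot: [0.0, 0.864, 0.503, -0.0]
wrist_force: [0.4, 0.2, -0.1]
opening: 0.003
grasp_force: 0.0
```

```bash
cat >> h.py <<'E'
def q_door(c):
    g=c["frame"].max(2).astype(np.uint8); m=((g<26)*255).astype(np.uint8)
    n,l,st,ct=cv2.connectedComponentsWithStats(m,connectivity=4)
    W=None;best=0
    for i in range(1,n):
        if st[i,4]<150: continue
        v,u=np.nonzero(l==i); P=np.array([onz(c,p,.287)[:2] for p in zip(u,v)])-H
        r=np.hypot(*P.T); k=(r>.03)&(r<.37)
        if k.sum()>best and k.mean()>.6: best=k.sum(); W=P
    r=np.hypot(*W.T); a=np.arctan2(W[:,1],W[:,0])%(2*np.pi)
    F=[];B=[]
    for lo in np.arange(.16,.32,.01):
        k=(r>=lo)&(r<lo+.01)
        if k.sum()<3: continue
        F.append(a[k].max()+.0015/lo-np.arcsin(.102/(lo+.005))); B.append(a[k].min()-np.arcsin(.008/(lo+.005)))
    return np.median(F)-PHI0,np.median(B)-PHI0,np.std(F),np.std(B),best
E
python3 - <<'E'
from h import *
for i in range(4):
    t=ctrl.get_obs()["time_s"]; print(t,np.round(q_door(vision.camera("top")),4))
c={**vision.camera("top")}; c["frame"]=cv2.imread("pics/top0.png")[:,:,::-1]; print(np.round(q_door(c),4))
E
```

```text
8.3167 [5.165e-01 5.725e-01 1.380e-02 3.930e-02 2.083e+03]
8.3667 [5.258e-01 5.810e-01 1.580e-02 3.970e-02 2.094e+03]
8.4167 [5.326e-01 5.892e-01 1.290e-02 3.510e-02 2.115e+03]
8.4667 [5.405e-01 5.935e-01 1.110e-02 3.200e-02 2.138e+03]
[3.295e-01 3.792e-01 1.390e-02 4.400e-03 2.255e+03]
```

The door is coasting at q≈0.585 and ω≈0.16. The front-edge estimate reads about 0.045 rad low. Now I'll lift, cross over and turn to the front side.

Call:
{"name": "servo_tool", "arguments": {"steps": [{"dx": 0.01,"dy": 0.02,"dz": 0.12,"wx": 0,"wy": 0,"wz": 0},{"dx": 0.02,"dy": 0.04,"dz": 0.3,"wx": 0,"wy": 0,"wz": 0},{"dx": 0.02,"dy": 0.04,"dz": 0.5,"wx": 0,"wy": 0,"wz": 0},{"dx": 0.02,"dy": 0.04,"dz": 0.7,"wx": 0,"wy": 0,"wz": 0},{"dx": 0.02,"dy": 0.04,"dz": 0.9,"wx": 0,"wy": 0,"wz": 0}]}}

```text
time_s: 8.98
eef_pos: [0.4666, 0.2319, 0.3287]
eef_rot: [0.0, 0.864, 0.503, 0.0]
wrist_force: [0.4, 0.7, -0.2]
opening: 0.002
grasp_force: 0.0
```

Call:
{"name": "servo_tool", "arguments": {"steps": [{"dx": 0,"dy": -0.08,"dz": 0.2,"wx": 0,"wy": 0,"wz": 0.01},{"dx": 0,"dy": -0.18,"dz": 0.4,"wx": 0,"wy": 0,"wz": 0.03},{"dx": 0,"dy": -0.32,"dz": 0.55,"wx": 0,"wy": 0,"wz": 0.05},{"dx": 0,"dy": -0.48,"dz": 0.65,"wx": 0,"wy": 0,"wz": 0.065},{"dx": 0,"dy": -0.64,"dz": 0.7,"wx": 0,"wy": 0,"wz": 0.08}]}}

```text
time_s: 9.4
eef_pos: [0.4671, 0.1674, 0.3999]
eef_rot: [0.001, 0.794, 0.608, 0.002]
wrist_force: [-0.3, 0.1, -0.5]
opening: -0.0
grasp_force: 0.0
```

Call:
{"name": "servo_tool", "arguments": {"steps": [{"dx": 0.03,"dy": -0.2,"dz": 0,"wx": 0,"wy": 0,"wz": 0.02},{"dx": 0.06,"dy": -0.4,"dz": 0,"wx": 0,"wy": 0,"wz": 0.04},{"dx": 0.09,"dy": -0.6,"dz": 0,"wx": 0,"wy": 0,"wz": 0.06},{"dx": 0.12,"dy": -0.8,"dz": 0,"wx": 0,"wy": 0,"wz": 0.08},{"dx": 0.15,"dy": -1.0,"dz": 0,"wx": 0,"wy": 0,"wz": 0.1}]}}

```text
time_s: 9.82
eef_pos: [0.4817, 0.0668, 0.398]
eef_rot: [0.0, 0.689, 0.725, 0.0]
wrist_force: [-0.4, 0.3, 0.5]
opening: -0.0
grasp_force: 0.0
```

Call:
{"name": "servo_tool", "arguments": {"steps": [{"dx": 0.03,"dy": -0.2,"dz": 0,"wx": 0,"wy": 0,"wz": 0.02},{"dx": 0.06,"dy": -0.4,"dz": 0,"wx": 0,"wy": 0,"wz": 0.04},{"dx": 0.09,"dy": -0.6,"dz": 0,"wx": 0,"wy": 0,"wz": 0.06},{"dx": 0.12,"dy": -0.8,"dz": 0,"wx": 0,"wy": 0,"wz": 0.08},{"dx": 0.15,"dy": -1.0,"dz": 0,"wx": 0,"wy": 0,"wz": 0.1}]}}

```text
time_s: 10.23
eef_pos: [0.4968, -0.0333, 0.398]
eef_rot: [0.001, 0.567, 0.824, 0.0]
wrist_force: [1.7, -0.4, 0.4]
opening: 0.005
grasp_force: 0.0
```

Call:
{"name": "servo_tool", "arguments": {"steps": [{"dx": 0.03,"dy": -0.2,"dz": 0,"wx": 0,"wy": 0,"wz": 0.02},{"dx": 0.06,"dy": -0.4,"dz": 0,"wx": 0,"wy": 0,"wz": 0.04},{"dx": 0.09,"dy": -0.6,"dz": 0,"wx": 0,"wy": 0,"wz": 0.06},{"dx": 0.12,"dy": -0.8,"dz": 0,"wx": 0,"wy": 0,"wz": 0.07},{"dx": 0.13,"dy": -0.94,"dz": 0,"wx": 0,"wy": 0,"wz": 0.08}]}}

```text
time_s: 10.65
eef_pos: [0.5099, -0.128, 0.3977]
eef_rot: [0.0, 0.46, 0.888, -0.0]
wrist_force: [-0.0, -0.9, -0.2]
opening: 0.001
grasp_force: 0.0
```

```bash
python3 - <<'E'
from h import *
for i in range(2):
    t=ctrl.get_obs()["time_s"]; c=vision.camera("top"); print(t,np.round(q_door(c),4))
cv2.imwrite("pics/t3.png",c["frame"][:,:,::-1])
E
```

```text
10.65 [8.653e-01 9.244e-01 1.160e-02 5.200e-03 2.263e+03]
10.7 [8.795e-01 9.341e-01 1.280e-02 5.200e-03 2.261e+03]
```

View pics/t3.png

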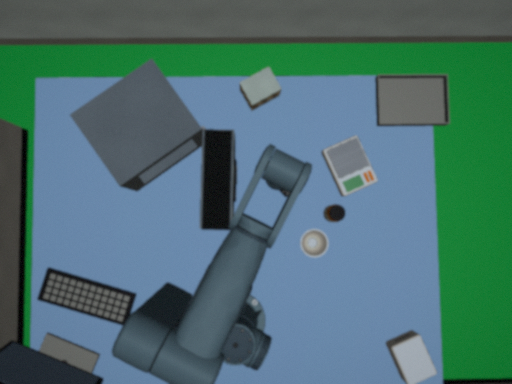

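The picture shows the door near q≈0.93 and the gripper ahead of it on the front side, with nothing disturbed. Now I'll descend.

Call:
{"name": "servo_tool", "arguments": {"steps": [{"dx": 0,"dy": 0,"dz": -0.15,"wx": 0,"wy": 0,"wz": 0},{"dx": 0,"dy": 0,"dz": -0.35,"wx": 0,"wy": 0,"wz": 0},{"dx": 0,"dy": 0,"dz": -0.55,"wx": 0,"wy": 0,"wz": 0},{"dx": 0,"dy": 0,"dz": -0.75,"wx": 0,"wy": 0,"wz": 0},{"dx": 0,"dy": 0,"dz": -0.95,"wx": 0,"wy": 0,"wz": 0}]}}

```text
time_s: 11.17
eef_pos: [0.5097, -0.1254, 0.3018]
eef_rot: [0.0, 0.46, 0.888, 0.0]
wrist_force: [0.5, 0.3, 0.8]
opening: 0.002
grasp_force: 0.0
```

Call:
{"name": "servo_tool", "arguments": {"steps": [{"dx": 0,"dy": 0,"dz": -0.2,"wx": 0,"wy": 0,"wz": 0},{"dx": 0,"dy": 0,"dz": -0.4,"wx": 0,"wy": 0,"wz": 0},{"dx": 0,"dy": 0,"dz": -0.55,"wx": 0,"wy": 0,"wz": 0},{"dx": 0,"dy": 0,"dz": -0.63,"wx": 0,"wy": 0,"wz": 0},{"dx": 0,"dy": 0,"dz": -0.66,"wx": 0,"wy": 0,"wz": 0}]}}

```text
time_s: 11.58
eef_pos: [0.5091, -0.1254, 0.2349]
eef_rot: [-0.001, 0.46, 0.888, 0.0]
wrist_force: [-0.6, -0.2, 0.5]
opening: 0.006
grasp_force: 0.0
```

```bash
python3 - <<'E'
from h import *
for i in range(4):
    t=ctrl.get_obs()["time_s"]; c=vision.camera("top"); print(t,np.round(q_door(c),4))
print(ctrl.get_obs()["eef_pos"])
E
```

```text
11.5833 [1.0016e+00 1.0659e+00 2.4600e-02 3.8000e-03 2.1190e+03]
11.6333 [1.0066e+00 1.0736e+00 2.5900e-02 3.9000e-03 2.0960e+03]
11.6833 [1.0135e+00 1.0801e+00 2.8100e-02 4.8000e-03 2.0880e+03]
11.7333 [1.0227e+00 1.0882e+00 3.0300e-02 3.2000e-03 2.0740e+03]
[ 0.51024784 -0.1265577   0.23714447]
```

Call:
{"name": "servo_tool", "arguments": {"steps": [{"dx": 0,"dy": 0,"dz": 0,"wx": 0,"wy": 0,"wz": 0},{"dx": 0,"dy": 0,"dz": 0,"wx": 0,"wy": 0,"wz": 0},{"dx": 0,"dy": 0,"dz": 0,"wx": 0,"wy": 0,"wz": 0},{"dx": 0,"dy": 0,"dz": 0,"wx": 0,"wy": 0,"wz": 0},{"dx": 0,"dy": 0,"dz": 0,"wx": 0,"wy": 0,"wz": 0}]}}

```text
time_s: 12.2
eef_pos: [0.5096, -0.1265, 0.236]
eef_rot: [0.0, 0.46, 0.888, 0.0]
wrist_force: [0.3, -0.3, 0.7]
opening: 0.0
grasp_force: 0.0
```

Call:
{"name": "servo_tool", "arguments": {"steps": [{"dx": 0,"dy": 0,"dz": 0,"wx": 0,"wy": 0,"wz": 0},{"dx": 0,"dy": 0,"dz": 0,"wx": 0,"wy": 0,"wz": 0},{"dx": 0,"dy": 0,"dz": 0,"wx": 0,"wy": 0,"wz": 0},{"dx": 0,"dy": 0,"dz": 0,"wx": 0,"wy": 0,"wz": 0},{"dx": 0,"dy": 0,"dz": 0,"wx": 0,"wy": 0,"wz": 0}]}}

```text
time_s: 12.62
eef_pos: [0.5095, -0.1264, 0.2358]
eef_rot: [-0.0, 0.46, 0.888, -0.0]
wrist_force: [-0.0, -0.3, -0.5]
opening: 0.0
grasp_force: 0.0
```

```bash
python3 - <<'E'
from h import *
for i in range(6):
    t=ctrl.get_obs()["time_s"]; c=vision.camera("top"); print(t,np.round(q_door(c),4))
E
```

```text
12.6167 [1.1405e+00 1.2183e+00 8.0100e-02 3.6000e-03 1.8240e+03]
12.6667 [1.1503e+00 1.2256e+00 7.3100e-02 2.6000e-03 1.8060e+03]
12.7167 [1.1564e+00 1.2345e+00 7.6400e-02 2.3000e-03 1.7860e+03]
12.7667 [1.1564e+00 1.2392e+00 8.0400e-02 5.4000e-03 1.7850e+03]
12.8167 [1.1690e+00 1.2489e+00 8.2700e-02 4.7000e-03 1.7630e+03]
12.8667 [1.1858e+00 1.2533e+00 7.6200e-02 4.0000e-03 1.7560e+03]
```

Call:
{"name": "servo_tool", "arguments": {"steps": [{"dx": 0,"dy": 0,"dz": 0,"wx": 0,"wy": 0,"wz": 0},{"dx": 0,"dy": 0,"dz": 0,"wx": 0,"wy": 0,"wz": 0},{"dx": 0,"dy": 0,"dz": 0,"wx": 0,"wy": 0,"wz": 0},{"dx": 0,"dy": 0,"dz": 0,"wx": 0,"wy": 0,"wz": 0},{"dx": 0,"dy": 0,"dz": 0,"wx": 0,"wy": 0,"wz": 0}]}}

```text
time_s: 13.33
eef_pos: [0.5095, -0.1264, 0.2358]
eef_rot: [-0.0, 0.46, 0.888, -0.0]
wrist_force: [0.3, -0.6, 0.6]
opening: 0.001
grasp_force: 0.0
```

Call:
{"name": "servo_tool", "arguments": {"steps": [{"dx": 0.0025,"dy": -0.004,"dz": 0,"wx": 0,"wy": 0,"wz": 0},{"dx": 0.0075,"dy": -0.013,"dz": 0,"wx": 0,"wy": 0,"wz": 0},{"dx": 0.015,"dy": -0.026,"dz": 0,"wx": 0,"wy": 0,"wz": 0},{"dx": 0.025,"dy": -0.043,"dz": 0,"wx": 0,"wy": 0,"wz": 0},{"dx": 0.038,"dy": -0.065,"dz": 0,"wx": 0,"wy": 0,"wz": 0}]}}

```text
time_s: 13.75
eef_pos: [0.5134, -0.1331, 0.2358]
eef_rot: [0.0, 0.46, 0.888, -0.0]
wrist_force: [1.1, -0.4, -1.0]
opening: -0.001
grasp_force: 0.0
```

Call:
{"name": "servo_tool", "arguments": {"steps": [{"dx": 0.013,"dy": -0.022,"dz": 0,"wx": 0,"wy": 0,"wz": 0},{"dx": 0.025,"dy": -0.043,"dz": 0,"wx": 0,"wy": 0,"wz": 0},{"dx": 0.038,"dy": -0.065,"dz": 0,"wx": 0,"wy": 0,"wz": 0},{"dx": 0.05,"dy": -0.086,"dz": 0,"wx": 0,"wy": 0,"wz": 0},{"dx": 0.063,"dy": -0.108,"dz": 0,"wx": 0,"wy": 0,"wz": 0}]}}

```text
time_s: 14.17
eef_pos: [0.5198, -0.144, 0.2357]
eef_rot: [-0.0, 0.46, 0.888, 0.0]
wrist_force: [1.1, 0.4, 0.1]
opening: 0.0
grasp_force: 0.0
```

```bash
python3 - <<'E'
from h import *
t=ctrl.get_obs()["time_s"]; c=vision.camera("top"); print(t,np.round(q_door(c),4)); print(ctrl.get_obs()["wrist_force"])
E
```

```text
14.1667 [1.3710e+00 1.4483e+00 6.8900e-02 3.2000e-03 1.6330e+03]
[-0.28712558 -1.16120727  0.0629572 ]
```

Call:
{"name": "servo_tool", "arguments": {"steps": [{"dx": 0.013,"dy": -0.021,"dz": 0,"wx": 0,"wy": 0,"wz": 0},{"dx": 0.027,"dy": -0.042,"dz": 0,"wx": 0,"wy": 0,"wz": 0},{"dx": 0.04,"dy": -0.063,"dz": 0,"wx": 0,"wy": 0,"wz": 0},{"dx": 0.054,"dy": -0.084,"dz": 0,"wx": 0,"wy": 0,"wz": 0},{"dx": 0.067,"dy": -0.105,"dz": 0,"wx": 0,"wy": 0,"wz": 0}]}}

```text
time_s: 14.63
eef_pos: [0.5265, -0.1545, 0.2358]
eef_rot: [0.0, 0.46, 0.888, 0.0]
wrist_force: [0.5, 0.2, -0.1]
opening: -0.003
grasp_force: 0.0
```

Call:
{"name": "servo_tool", "arguments": {"steps": [{"dx": 0.013,"dy": -0.02,"dz": 0,"wx": 0,"wy": 0,"wz": 0},{"dx": 0.025,"dy": -0.038,"dz": 0,"wx": 0,"wy": 0,"wz": 0},{"dx": 0.034,"dy": -0.052,"dz": 0,"wx": 0,"wy": 0,"wz": 0},{"dx": 0.04,"dy": -0.062,"dz": 0,"wx": 0,"wy": 0,"wz": 0},{"dx": 0.044,"dy": -0.068,"dz": 0,"wx": 0,"wy": 0,"wz": 0}]}}

```text
time_s: 15.05
eef_pos: [0.5308, -0.1612, 0.2358]
eef_rot: [-0.0, 0.46, 0.888, 0.0]
wrist_force: [-0.8, -0.4, -0.5]
opening: -0.001
grasp_force: 0.0
```

Call:
{"name": "servo_tool", "arguments": {"steps": [{"dx": 0.002,"dy": -0.003,"dz": 0,"wx": 0,"wy": 0,"wz": 0},{"dx": 0.003,"dy": -0.005,"dz": 0,"wx": 0,"wy": 0,"wz": 0},{"dx": 0.003,"dy": -0.005,"dz": 0,"wx": 0,"wy": 0,"wz": 0},{"dx": 0.003,"dy": -0.005,"dz": 0,"wx": 0,"wy": 0,"wz": 0},{"dx": 0.003,"dy": -0.005,"dz": 0,"wx": 0,"wy": 0,"wz": 0}]}}

```text
time_s: 15.47
eef_pos: [0.5308, -0.1612, 0.2357]
eef_rot: [-0.0, 0.46, 0.888, 0.0]
wrist_force: [-0.4, -0.1, 0.2]
opening: -0.001
grasp_force: 0.0
```

```bash
python3 - <<'E'
from h import *
for i in range(6):
    t=ctrl.get_obs()["time_s"]; c=vision.camera("top"); print(t,np.round(q_door(c),4),ctrl.get_obs()["wrist_force"].round(1))
E
```

```text
15.4667 [1.5061e+00 1.5755e+00 7.4200e-02 5.1000e-03 1.6320e+03] [ 0.   0.  -0.4]
15.5167 [1.5061e+00 1.5771e+00 7.9300e-02 4.1000e-03 1.6430e+03] [-0.1  0.2  1.2]
15.5667 [1.5061e+00 1.5739e+00 7.5400e-02 4.2000e-03 1.6320e+03] [-0.7  1.2 -0.9]
15.6167 [1.5061e+00 1.5729e+00 7.5400e-02 2.9000e-03 1.6410e+03] [0.  0.6 1. ]
15.6667 [1.5059e+00 1.5719e+00 7.4500e-02 4.1000e-03 1.6390e+03] [0.3 0.9 0. ]
15.7167 [1.4981e+00 1.5706e+00 7.8500e-02 7.5000e-03 1.6390e+03] [-0.8  0.4 -0.6]
```

Caught at q≈1.57. Next I'll back off from the face and watch for drift.

Call:
{"name": "servo_tool", "arguments": {"steps": [{"dx": 0.01,"dy": -0.015,"dz": 0,"wx": 0,"wy": 0,"wz": 0},{"dx": 0.03,"dy": -0.04,"dz": 0,"wx": 0,"wy": 0,"wz": 0},{"dx": 0.06,"dy": -0.09,"dz": 0,"wx": 0,"wy": 0,"wz": 0},{"dx": 0.1,"dy": -0.15,"dz": 0,"wx": 0,"wy": 0,"wz": 0},{"dx": 0.12,"dy": -0.18,"dz": 0,"wx": 0,"wy": 0,"wz": 0}]}}

```text
time_s: 16.18
eef_pos: [0.5436, -0.1806, 0.2358]
eef_rot: [0.0, 0.461, 0.888, -0.0]
wrist_force: [-0.1, 0.1, -0.5]
opening: 0.0
grasp_force: 0.0
```

```bash
python3 - <<'E'
from h import *
T=[];Q=[]
for i in range(24):
    T.append(ctrl.get_obs()["time_s"]); Q.append(q_door(vision.camera("top"))[1])
print(T[0],T[-1],np.round(Q,4),np.polyfit(T,Q,1)[0])
E
```

```text
16.1833 17.3333 [1.5539 1.5539 1.5518 1.5516 1.5503 1.5455 1.5461 1.5461 1.5427 1.5438
 1.5409 1.5363 1.5367 1.5361 1.5342 1.534  1.5327 1.5318 1.5299 1.5263
 1.5245 1.5239 1.5225 1.5224] -0.029044222981174095
```

The door is drifting back at −0.03 rad/s after a small rebound. I'll go over to the back side, catch it there and ease it open at a crawl, so that friction stops it near square.

Call:
{"name": "servo_tool", "arguments": {"steps": [{"dx": 0,"dy": 0,"dz": 0.14,"wx": 0,"wy": 0,"wz": 0},{"dx": 0,"dy": 0,"dz": 0.32,"wx": 0,"wy": 0,"wz": 0},{"dx": 0,"dy": 0,"dz": 0.52,"wx": 0,"wy": 0,"wz": 0},{"dx": 0,"dy": 0,"dz": 0.72,"wx": 0,"wy": 0,"wz": 0},{"dx": 0,"dy": 0,"dz": 0.92,"wx": 0,"wy": 0,"wz": 0}]}}

```text
time_s: 17.8
eef_pos: [0.5429, -0.1795, 0.3287]
eef_rot: [-0.0, 0.46, 0.888, 0.0]
wrist_force: [0.6, 0.3, 0.1]
opening: -0.002
grasp_force: 0.0
```

Call:
{"name": "servo_tool", "arguments": {"steps": [{"dx": -0.02,"dy": 0.04,"dz": 0.2,"wx": 0,"wy": 0,"wz": 0},{"dx": -0.06,"dy": 0.11,"dz": 0.4,"wx": 0,"wy": 0,"wz": 0},{"dx": -0.1,"dy": 0.2,"dz": 0.55,"wx": 0,"wy": 0,"wz": 0},{"dx": -0.15,"dy": 0.3,"dz": 0.65,"wx": 0,"wy": 0,"wz": 0},{"dx": -0.2,"dy": 0.4,"dz": 0.7,"wx": 0,"wy": 0,"wz": 0}]}}

```text
time_s: 18.22
eef_pos: [0.523, -0.1391, 0.3994]
eef_rot: [0.001, 0.46, 0.888, 0.0]
wrist_force: [0.0, 0.5, -0.3]
opening: 0.0
grasp_force: 0.0
```

Call:
{"name": "servo_tool", "arguments": {"steps": [{"dx": -0.09,"dy": 0.17,"dz": 0,"wx": 0,"wy": 0,"wz": 0},{"dx": -0.18,"dy": 0.34,"dz": 0,"wx": 0,"wy": 0,"wz": 0},{"dx": -0.27,"dy": 0.51,"dz": 0,"wx": 0,"wy": 0,"wz": 0},{"dx": -0.36,"dy": 0.68,"dz": 0,"wx": 0,"wy": 0,"wz": 0},{"dx": -0.45,"dy": 0.85,"dz": 0,"wx": 0,"wy": 0,"wz": 0}]}}

```text
time_s: 18.63
eef_pos: [0.4769, -0.0532, 0.3968]
eef_rot: [-0.001, 0.46, 0.888, -0.0]
wrist_force: [0.7, 0.4, -0.2]
opening: -0.0
grasp_force: 0.0
```

Call:
{"name": "servo_tool", "arguments": {"steps": [{"dx": -0.09,"dy": 0.17,"dz": 0,"wx": 0,"wy": 0,"wz": 0},{"dx": -0.18,"dy": 0.34,"dz": 0,"wx": 0,"wy": 0,"wz": 0},{"dx": -0.27,"dy": 0.51,"dz": 0,"wx": 0,"wy": 0,"wz": 0},{"dx": -0.36,"dy": 0.68,"dz": 0,"wx": 0,"wy": 0,"wz": 0},{"dx": -0.43,"dy": 0.81,"dz": 0,"wx": 0,"wy": 0,"wz": 0}]}}

```text
time_s: 19.05
eef_pos: [0.4337, 0.0281, 0.3969]
eef_rot: [-0.001, 0.46, 0.888, -0.0]
wrist_force: [0.6, -0.5, -0.2]
opening: 0.001
grasp_force: 0.0
```

```bash
python3 - <<'E'
from h import *
for i in range(2):
    t=ctrl.get_obs()["time_s"]; c=vision.camera("top"); print(t,np.round(q_door(c),4))
print(ctrl.get_obs()["eef_pos"])
cv2.imwrite("pics/t4.png",c["frame"][:,:,::-1])
E
```

```text
19.05 [1.4156e+00 1.4732e+00 1.1700e-02 3.2500e-02 2.1640e+03]
19.1 [1.4151e+00 1.4732e+00 1.1000e-02 2.5300e-02 2.1800e+03]
[0.43371351 0.02835877 0.39730557]
```

View pics/t4.png

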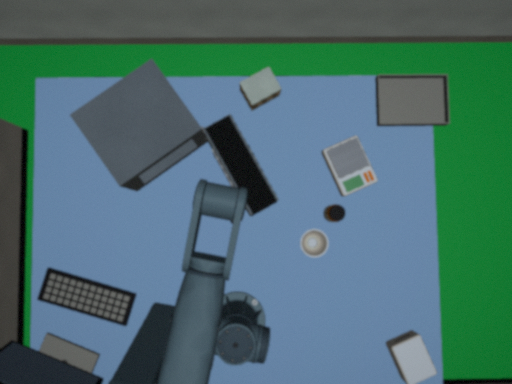

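The door stands at q≈1.47 and is drifting shut slowly. The gripper is clear behind its back face, so I'll descend.

Call:
{"name": "servo_tool", "arguments": {"steps": [{"dx": 0,"dy": 0,"dz": -0.2,"wx": 0,"wy": 0,"wz": 0},{"dx": 0,"dy": 0,"dz": -0.4,"wx": 0,"wy": 0,"wz": 0},{"dx": 0,"dy": 0,"dz": -0.6,"wx": 0,"wy": 0,"wz": 0},{"dx": 0,"dy": 0,"dz": -0.8,"wx": 0,"wy": 0,"wz": 0},{"dx": 0,"dy": 0,"dz": -1.0,"wx": 0,"wy": 0,"wz": 0}]}}

```text
time_s: 19.57
eef_pos: [0.4347, 0.0261, 0.2962]
eef_rot: [-0.0, 0.46, 0.888, -0.0]
wrist_force: [-0.6, 0.1, -0.2]
opening: 0.0
grasp_force: 0.0
```

Call:
{"name": "servo_tool", "arguments": {"steps": [{"dx": 0.01,"dy": -0.02,"dz": -0.2,"wx": 0,"wy": 0,"wz": 0},{"dx": 0.03,"dy": -0.05,"dz": -0.4,"wx": 0,"wy": 0,"wz": 0},{"dx": 0.05,"dy": -0.09,"dz": -0.55,"wx": 0,"wy": 0,"wz": 0},{"dx": 0.07,"dy": -0.13,"dz": -0.6,"wx": 0,"wy": 0,"wz": 0},{"dx": 0.08,"dy": -0.15,"dz": -0.62,"wx": 0,"wy": 0,"wz": 0}]}}

```text
time_s: 19.98
eef_pos: [0.4424, 0.0109, 0.2343]
eef_rot: [-0.001, 0.461, 0.888, -0.0]
wrist_force: [0.2, -0.7, 0.3]
opening: -0.004
grasp_force: 0.0
```

```bash
python3 - <<'E'
from h import *
for i in range(4):
    t=ctrl.get_obs()["time_s"]; c=vision.camera("top"); print(t,np.round(q_door(c),4))
print(ctrl.get_obs()["eef_pos"])
E
```

```text
19.9833 [1.3930e+00 1.4625e+00 1.1400e-02 5.9400e-02 2.0320e+03]
20.0333 [1.3923e+00 1.4846e+00 1.0300e-02 6.0300e-02 2.0230e+03]
20.0833 [1.3882e+00 1.4789e+00 8.9000e-03 6.1000e-02 2.0240e+03]
20.1333 [1.3850e+00 1.4783e+00 1.1500e-02 5.8000e-02 2.0150e+03]
[0.44364763 0.01119802 0.23678567]
```

Call:
{"name": "servo_tool", "arguments": {"steps": [{"dx": 0.01,"dy": -0.018,"dz": 0,"wx": 0,"wy": 0,"wz": 0},{"dx": 0.02,"dy": -0.038,"dz": 0,"wx": 0,"wy": 0,"wz": 0},{"dx": 0.03,"dy": -0.055,"dz": 0,"wx": 0,"wy": 0,"wz": 0},{"dx": 0.036,"dy": -0.068,"dz": 0,"wx": 0,"wy": 0,"wz": 0},{"dx": 0.038,"dy": -0.072,"dz": 0,"wx": 0,"wy": 0,"wz": 0}]}}

```text
time_s: 20.6
eef_pos: [0.4471, 0.004, 0.236]
eef_rot: [0.0, 0.46, 0.888, 0.0]
wrist_force: [1.0, -0.0, -0.4]
opening: -0.002
grasp_force: 0.0
```

Call:
{"name": "servo_tool", "arguments": {"steps": [{"dx": 0.0015,"dy": -0.003,"dz": 0,"wx": 0,"wy": 0,"wz": 0},{"dx": 0.003,"dy": -0.006,"dz": 0,"wx": 0,"wy": 0,"wz": 0},{"dx": 0.0045,"dy": -0.009,"dz": 0,"wx": 0,"wy": 0,"wz": 0},{"dx": 0.006,"dy": -0.012,"dz": 0,"wx": 0,"wy": 0,"wz": 0},{"dx": 0.0075,"dy": -0.015,"dz": 0,"wx": 0,"wy": 0,"wz": 0}]}}

```text
time_s: 21.02
eef_pos: [0.4476, 0.0027, 0.2358]
eef_rot: [0.0, 0.46, 0.888, -0.0]
wrist_force: [-0.7, -0.3, 0.3]
opening: -0.0
grasp_force: 0.0
```

Call:
{"name": "servo_tool", "arguments": {"steps": [{"dx": 0.0015,"dy": -0.003,"dz": 0,"wx": 0,"wy": 0,"wz": 0},{"dx": 0.003,"dy": -0.006,"dz": 0,"wx": 0,"wy": 0,"wz": 0},{"dx": 0.0045,"dy": -0.009,"dz": 0,"wx": 0,"wy": 0,"wz": 0},{"dx": 0.006,"dy": -0.012,"dz": 0,"wx": 0,"wy": 0,"wz": 0},{"dx": 0.0075,"dy": -0.015,"dz": 0,"wx": 0,"wy": 0,"wz": 0}]}}

```text
time_s: 21.43
eef_pos: [0.4484, 0.0012, 0.2358]
eef_rot: [0.0, 0.46, 0.888, -0.0]
wrist_force: [0.3, -0.8, -0.2]
opening: 0.003
grasp_force: 0.0
```

Call:
{"name": "servo_tool", "arguments": {"steps": [{"dx": 0.0015,"dy": -0.003,"dz": 0,"wx": 0,"wy": 0,"wz": 0},{"dx": 0.003,"dy": -0.006,"dz": 0,"wx": 0,"wy": 0,"wz": 0},{"dx": 0.0045,"dy": -0.009,"dz": 0,"wx": 0,"wy": 0,"wz": 0},{"dx": 0.006,"dy": -0.012,"dz": 0,"wx": 0,"wy": 0,"wz": 0},{"dx": 0.0075,"dy": -0.015,"dz": 0,"wx": 0,"wy": 0,"wz": 0}]}}

```text
time_s: 21.85
eef_pos: [0.4491, -0.0003, 0.2358]
eef_rot: [0.0, 0.46, 0.888, 0.0]
wrist_force: [-0.5, -0.8, 0.7]
opening: 0.0
grasp_force: 0.0
```

Call:
{"name": "servo_tool", "arguments": {"steps": [{"dx": 0.0015,"dy": -0.003,"dz": 0,"wx": 0,"wy": 0,"wz": 0},{"dx": 0.003,"dy": -0.006,"dz": 0,"wx": 0,"wy": 0,"wz": 0},{"dx": 0.0045,"dy": -0.009,"dz": 0,"wx": 0,"wy": 0,"wz": 0},{"dx": 0.006,"dy": -0.012,"dz": 0,"wx": 0,"wy": 0,"wz": 0},{"dx": 0.0075,"dy": -0.015,"dz": 0,"wx": 0,"wy": 0,"wz": 0}]}}

```text
time_s: 22.27
eef_pos: [0.4498, -0.0018, 0.2358]
eef_rot: [-0.0, 0.46, 0.888, -0.0]
wrist_force: [0.4, -0.1, -0.1]
opening: -0.001
grasp_force: 0.0
```

```bash
cat > m.py <<'E'
from h import *
import sys
T=[];Q=[]
for i in range(int(sys.argv[1])):
    T.append(ctrl.get_obs()["time_s"]); Q.append(q_door(vision.camera("top"))[:2])
Q=np.array(Q); o=ctrl.get_obs()
print(T[0],T[-1],"F+.058",np.round(Q[:,0]+.058,3),"B",np.round(Q[:,1],3)); print("slopes",np.polyfit(T,Q,1)[0],o["eef_pos"].round(4),o["wrist_force"].round(1))
E
python3 m.py 8
```

```text
22.2667 22.6167 F+.058 [1.473 1.475 1.476 1.476 1.479 1.479 1.48  1.483] B [1.536 1.536 1.536 1.536 1.536 1.536 1.536 1.536]
slopes [ 2.60260487e-02 -1.10910099e-15] [ 0.4498 -0.0017  0.2358] [ 0.3 -0.9  0.3]
```

The door rebounded off the back catch at about +0.026 rad/s, near q≈1.48. I'll cross to the front and brake it with a receding tool, so the velocity mismatch is small.

Call:
{"name": "servo_tool", "arguments": {"steps": [{"dx": 0,"dy": 0,"dz": 0.15,"wx": 0,"wy": 0,"wz": 0},{"dx": 0,"dy": 0,"dz": 0.34,"wx": 0,"wy": 0,"wz": 0},{"dx": 0,"dy": 0,"dz": 0.54,"wx": 0,"wy": 0,"wz": 0},{"dx": 0,"dy": 0,"dz": 0.74,"wx": 0,"wy": 0,"wz": 0},{"dx": 0,"dy": 0,"dz": 0.94,"wx": 0,"wy": 0,"wz": 0}]}}

```text
time_s: 23.08
eef_pos: [0.4497, -0.0017, 0.3307]
eef_rot: [-0.0, 0.46, 0.888, -0.0]
wrist_force: [-0.2, -0.1, -1.1]
opening: -0.002
grasp_force: 0.0
```

Call:
{"name": "servo_tool", "arguments": {"steps": [{"dx": 0.015,"dy": -0.025,"dz": 0.2,"wx": 0,"wy": 0,"wz": 0},{"dx": 0.045,"dy": -0.07,"dz": 0.38,"wx": 0,"wy": 0,"wz": 0},{"dx": 0.085,"dy": -0.13,"dz": 0.48,"wx": 0,"wy": 0,"wz": 0},{"dx": 0.13,"dy": -0.205,"dz": 0.54,"wx": 0,"wy": 0,"wz": 0},{"dx": 0.185,"dy": -0.287,"dz": 0.56,"wx": 0,"wy": 0,"wz": 0}]}}

```text
time_s: 23.5
eef_pos: [0.4689, -0.0309, 0.3869]
eef_rot: [0.001, 0.46, 0.888, 0.0]
wrist_force: [0.3, 0.3, 0.3]
opening: -0.002
grasp_force: 0.0
```

Call:
{"name": "servo_tool", "arguments": {"steps": [{"dx": 0.08,"dy": -0.126,"dz": 0,"wx": 0,"wy": 0,"wz": 0},{"dx": 0.16,"dy": -0.252,"dz": 0,"wx": 0,"wy": 0,"wz": 0},{"dx": 0.24,"dy": -0.378,"dz": 0,"wx": 0,"wy": 0,"wz": 0},{"dx": 0.32,"dy": -0.504,"dz": 0,"wx": 0,"wy": 0,"wz": 0},{"dx": 0.4,"dy": -0.63,"dz": 0,"wx": 0,"wy": 0,"wz": 0}]}}

```text
time_s: 23.92
eef_pos: [0.509, -0.095, 0.3849]
eef_rot: [-0.001, 0.461, 0.888, -0.0]
wrist_force: [-0.3, -0.9, 0.2]
opening: 0.001
grasp_force: 0.0
```

Call:
{"name": "servo_tool", "arguments": {"steps": [{"dx": 0.08,"dy": -0.126,"dz": 0,"wx": 0,"wy": 0,"wz": 0},{"dx": 0.16,"dy": -0.252,"dz": 0,"wx": 0,"wy": 0,"wz": 0},{"dx": 0.25,"dy": -0.39,"dz": 0,"wx": 0,"wy": 0,"wz": 0},{"dx": 0.34,"dy": -0.53,"dz": 0,"wx": 0,"wy": 0,"wz": 0},{"dx": 0.4,"dy": -0.63,"dz": 0,"wx": 0,"wy": 0,"wz": 0}]}}

```text
time_s: 24.33
eef_pos: [0.5493, -0.1583, 0.3854]
eef_rot: [-0.0, 0.461, 0.888, -0.0]
wrist_force: [-0.2, -0.2, -0.1]
opening: -0.001
grasp_force: 0.0
```

```bash
python3 m.py 4
```

```text
24.3333 24.4833 F+.058 [1.516 1.515 1.517 1.522] B [1.532 1.537 1.537 1.536]
slopes [0.04333994 0.02557597] [ 0.5483 -0.1565  0.3855] [-0.1 -0.  -0.5]
```

Call:
{"name": "servo_tool", "arguments": {"steps": [{"dx": 0,"dy": 0,"dz": -0.2,"wx": 0,"wy": 0,"wz": 0},{"dx": 0,"dy": 0,"dz": -0.4,"wx": 0,"wy": 0,"wz": 0},{"dx": 0,"dy": 0,"dz": -0.6,"wx": 0,"wy": 0,"wz": 0},{"dx": 0,"dy": 0,"dz": -0.8,"wx": 0,"wy": 0,"wz": 0},{"dx": 0,"dy": 0,"dz": -1.0,"wx": 0,"wy": 0,"wz": 0}]}}

```text
time_s: 24.95
eef_pos: [0.5481, -0.1554, 0.2854]
eef_rot: [0.0, 0.46, 0.888, 0.0]
wrist_force: [-0.1, -0.5, -0.3]
opening: 0.002
grasp_force: 0.0
```

Call:
{"name": "servo_tool", "arguments": {"steps": [{"dx": 0,"dy": 0,"dz": -0.2,"wx": 0,"wy": 0,"wz": 0},{"dx": 0,"dy": 0,"dz": -0.36,"wx": 0,"wy": 0,"wz": 0},{"dx": 0,"dy": 0,"dz": -0.44,"wx": 0,"wy": 0,"wz": 0},{"dx": 0,"dy": 0,"dz": -0.48,"wx": 0,"wy": 0,"wz": 0},{"dx": 0,"dy": 0,"dz": -0.5,"wx": 0,"wy": 0,"wz": 0}]}}

```text
time_s: 25.37
eef_pos: [0.5483, -0.156, 0.2359]
eef_rot: [0.0, 0.46, 0.888, 0.0]
wrist_force: [0.1, -0.1, -1.0]
opening: 0.003
grasp_force: 0.0
```

```bash
python3 m.py 6
```

```text
25.3667 25.6167 F+.058 [1.555 1.556 1.556 1.556 1.556 1.556] B [1.562 1.563 1.566 1.568 1.569 1.569]
slopes [0.00355031 0.03364784] [ 0.5488 -0.1567  0.2368] [-0.9 -0.9  0.4]
```

Call:
{"name": "servo_tool", "arguments": {"steps": [{"dx": 0.0016,"dy": -0.0023,"dz": 0,"wx": 0,"wy": 0,"wz": 0},{"dx": 0.0032,"dy": -0.0045,"dz": 0,"wx": 0,"wy": 0,"wz": 0},{"dx": 0.0048,"dy": -0.0068,"dz": 0,"wx": 0,"wy": 0,"wz": 0},{"dx": 0.0064,"dy": -0.009,"dz": 0,"wx": 0,"wy": 0,"wz": 0},{"dx": 0.008,"dy": -0.0113,"dz": 0,"wx": 0,"wy": 0,"wz": 0}]}}

```text
time_s: 26.08
eef_pos: [0.5491, -0.1576, 0.2358]
eef_rot: [-0.0, 0.46, 0.888, -0.0]
wrist_force: [-0.5, 0.0, -0.1]
opening: 0.001
grasp_force: 0.0
```

Call:
{"name": "servo_tool", "arguments": {"steps": [{"dx": 0.0016,"dy": -0.0023,"dz": 0,"wx": 0,"wy": 0,"wz": 0},{"dx": 0.0032,"dy": -0.0045,"dz": 0,"wx": 0,"wy": 0,"wz": 0},{"dx": 0.0048,"dy": -0.0068,"dz": 0,"wx": 0,"wy": 0,"wz": 0},{"dx": 0.0064,"dy": -0.009,"dz": 0,"wx": 0,"wy": 0,"wz": 0},{"dx": 0.008,"dy": -0.0113,"dz": 0,"wx": 0,"wy": 0,"wz": 0}]}}

```text
time_s: 26.5
eef_pos: [0.5499, -0.1587, 0.2358]
eef_rot: [-0.0, 0.46, 0.888, -0.0]
wrist_force: [0.3, 0.0, 0.2]
opening: -0.002
grasp_force: 0.0
```

Call:
{"name": "servo_tool", "arguments": {"steps": [{"dx": 0.0016,"dy": -0.0023,"dz": 0,"wx": 0,"wy": 0,"wz": 0},{"dx": 0.0032,"dy": -0.0045,"dz": 0,"wx": 0,"wy": 0,"wz": 0},{"dx": 0.0048,"dy": -0.0068,"dz": 0,"wx": 0,"wy": 0,"wz": 0},{"dx": 0.0064,"dy": -0.009,"dz": 0,"wx": 0,"wy": 0,"wz": 0},{"dx": 0.008,"dy": -0.0113,"dz": 0,"wx": 0,"wy": 0,"wz": 0}]}}

```text
time_s: 26.92
eef_pos: [0.5508, -0.1598, 0.2358]
eef_rot: [0.0, 0.46, 0.888, 0.0]
wrist_force: [-0.2, 0.0, -0.5]
opening: -0.001
grasp_force: 0.0
```

```bash
python3 m.py 3
```

```text
26.9167 27.0167 F+.058 [1.599 1.599 1.599] B [1.609 1.61  1.61 ]
slopes [-3.85349141e-16  6.59997896e-03] [ 0.5507 -0.1598  0.2358] [ 0.3 -0.4  0. ]
```

Call:
{"name": "servo_tool", "arguments": {"steps": [{"dx": 0.0016,"dy": -0.0023,"dz": 0,"wx": 0,"wy": 0,"wz": 0},{"dx": 0.0032,"dy": -0.0045,"dz": 0,"wx": 0,"wy": 0,"wz": 0},{"dx": 0.0048,"dy": -0.0068,"dz": 0,"wx": 0,"wy": 0,"wz": 0},{"dx": 0.0064,"dy": -0.009,"dz": 0,"wx": 0,"wy": 0,"wz": 0},{"dx": 0.008,"dy": -0.0113,"dz": 0,"wx": 0,"wy": 0,"wz": 0}]}}

```text
time_s: 27.48
eef_pos: [0.5517, -0.1611, 0.2359]
eef_rot: [0.0, 0.46, 0.888, -0.0]
wrist_force: [0.1, 0.0, -0.6]
opening: 0.002
grasp_force: 0.0
```

```bash
python3 m.py 8
```

```text
27.4833 27.8333 F+.058 [1.611 1.608 1.611 1.608 1.606 1.606 1.608 1.608] B [1.625 1.626 1.621 1.624 1.621 1.621 1.619 1.621]
slopes [-0.01037065 -0.01598844] [ 0.5515 -0.1609  0.2358] [ 0.  -0.3 -0.3]
```

The door is now creeping back slowly at q≈1.62. I'll withdraw the tool fully and watch.

Call:
{"name": "servo_tool", "arguments": {"steps": [{"dx": 0.02,"dy": -0.03,"dz": 0,"wx": 0,"wy": 0,"wz": 0},{"dx": 0.05,"dy": -0.07,"dz": 0,"wx": 0,"wy": 0,"wz": 0},{"dx": 0.09,"dy": -0.13,"dz": 0,"wx": 0,"wy": 0,"wz": 0},{"dx": 0.13,"dy": -0.18,"dz": 0,"wx": 0,"wy": 0,"wz": 0},{"dx": 0.15,"dy": -0.2,"dz": 0,"wx": 0,"wy": 0,"wz": 0}]}}

```text
time_s: 28.3
eef_pos: [0.5672, -0.1822, 0.2358]
eef_rot: [0.0, 0.461, 0.888, -0.0]
wrist_force: [-0.5, -0.6, -0.6]
opening: -0.0
grasp_force: 0.0
```

```bash
python3 m.py 24
```

```text
28.3 29.45 F+.058 [1.604 1.605 1.604 1.606 1.603 1.607 1.606 1.605 1.604 1.604 1.603 1.602
 1.602 1.601 1.603 1.6   1.603 1.601 1.597 1.6   1.6   1.6   1.6   1.6  ] B [1.614 1.616 1.616 1.615 1.614 1.615 1.612 1.611 1.61  1.611 1.61  1.609
 1.609 1.608 1.609 1.608 1.606 1.605 1.605 1.605 1.605 1.603 1.604 1.605]
slopes [-0.00553787 -0.01133087] [ 0.5665 -0.181   0.2358] [ 0.8  0.3 -0.1]
```

At ω≈−0.01 and fading, the door is within tolerance, so I'll wait with the tool clear.

Call:
{"name": "servo_tool", "arguments": {"steps": [{"dx": 0,"dy": 0,"dz": 0,"wx": 0,"wy": 0,"wz": 0},{"dx": 0,"dy": 0,"dz": 0,"wx": 0,"wy": 0,"wz": 0},{"dx": 0,"dy": 0,"dz": 0,"wx": 0,"wy": 0,"wz": 0},{"dx": 0,"dy": 0,"dz": 0,"wx": 0,"wy": 0,"wz": 0},{"dx": 0,"dy": 0,"dz": 0,"wx": 0,"wy": 0,"wz": 0}]}}

```text
time_s: 29.92
eef_pos: [0.5665, -0.181, 0.2358]
eef_rot: [-0.0, 0.46, 0.888, 0.0]
wrist_force: [-0.2, -0.5, 0.5]
opening: -0.005
grasp_force: 0.0
```

Call:
{"name": "servo_tool", "arguments": {"steps": [{"dx": 0,"dy": 0,"dz": 0,"wx": 0,"wy": 0,"wz": 0},{"dx": 0,"dy": 0,"dz": 0,"wx": 0,"wy": 0,"wz": 0},{"dx": 0,"dy": 0,"dz": 0,"wx": 0,"wy": 0,"wz": 0},{"dx": 0,"dy": 0,"dz": 0,"wx": 0,"wy": 0,"wz": 0},{"dx": 0,"dy": 0,"dz": 0,"wx": 0,"wy": 0,"wz": 0}]}}

```text
time_s: 30.33
eef_pos: [0.5665, -0.1809, 0.2358]
eef_rot: [-0.0, 0.46, 0.888, 0.0]
wrist_force: [0.6, 0.4, 0.3]
opening: 0.002
grasp_force: 0.0
```

Call:
{"name": "servo_tool", "arguments": {"steps": [{"dx": 0,"dy": 0,"dz": 0,"wx": 0,"wy": 0,"wz": 0},{"dx": 0,"dy": 0,"dz": 0,"wx": 0,"wy": 0,"wz": 0},{"dx": 0,"dy": 0,"dz": 0,"wx": 0,"wy": 0,"wz": 0},{"dx": 0,"dy": 0,"dz": 0,"wx": 0,"wy": 0,"wz": 0},{"dx": 0,"dy": 0,"dz": 0,"wx": 0,"wy": 0,"wz": 0}]}}

```text
time_s: 30.75
eef_pos: [0.5665, -0.181, 0.2358]
eef_rot: [0.0, 0.46, 0.888, 0.0]
wrist_force: [0.6, -0.1, -0.1]
opening: -0.001
grasp_force: 0.0
```

Call:
{"name": "servo_tool", "arguments": {"steps": [{"dx": 0,"dy": 0,"dz": 0,"wx": 0,"wy": 0,"wz": 0},{"dx": 0,"dy": 0,"dz": 0,"wx": 0,"wy": 0,"wz": 0},{"dx": 0,"dy": 0,"dz": 0,"wx": 0,"wy": 0,"wz": 0},{"dx": 0,"dy": 0,"dz": 0,"wx": 0,"wy": 0,"wz": 0},{"dx": 0,"dy": 0,"dz": 0,"wx": 0,"wy": 0,"wz": 0}]}}

```text
time_s: 31.17
eef_pos: [0.5665, -0.181, 0.2358]
eef_rot: [-0.0, 0.46, 0.888, -0.0]
wrist_force: [0.6, 0.6, -0.4]
opening: -0.005
grasp_force: 0.0
```

Call:
{"name": "servo_tool", "arguments": {"steps": [{"dx": 0,"dy": 0,"dz": 0,"wx": 0,"wy": 0,"wz": 0},{"dx": 0,"dy": 0,"dz": 0,"wx": 0,"wy": 0,"wz": 0},{"dx": 0,"dy": 0,"dz": 0,"wx": 0,"wy": 0,"wz": 0},{"dx": 0,"dy": 0,"dz": 0,"wx": 0,"wy": 0,"wz": 0},{"dx": 0,"dy": 0,"dz": 0,"wx": 0,"wy": 0,"wz": 0}]}}

```text
time_s: 31.58
eef_pos: [0.5665, -0.181, 0.2358]
eef_rot: [0.0, 0.46, 0.888, -0.0]
wrist_force: [-0.3, 0.3, -0.4]
opening: 0.001
grasp_force: 0.0
```

Call:
{"name": "servo_tool", "arguments": {"steps": [{"dx": 0,"dy": 0,"dz": 0,"wx": 0,"wy": 0,"wz": 0},{"dx": 0,"dy": 0,"dz": 0,"wx": 0,"wy": 0,"wz": 0},{"dx": 0,"dy": 0,"dz": 0,"wx": 0,"wy": 0,"wz": 0},{"dx": 0,"dy": 0,"dz": 0,"wx": 0,"wy": 0,"wz": 0},{"dx": 0,"dy": 0,"dz": 0,"wx": 0,"wy": 0,"wz": 0}]}}

```text
time_s: 32.0
eef_pos: [0.5665, -0.181, 0.2358]
eef_rot: [-0.0, 0.46, 0.888, -0.0]
wrist_force: [-0.1, -0.5, 0.1]
opening: 0.001
grasp_force: 0.0
```

```bash
python3 m.py 10
```

```text
32.0 32.45 F+.058 [1.577 1.571 1.564 1.564 1.564 1.564 1.564 1.564 1.564 1.564] B [1.582 1.581 1.581 1.578 1.579 1.58  1.581 1.578 1.581 1.577]
slopes [-0.01914261 -0.0057853 ] [ 0.5665 -0.181   0.2358] [-0.  -0.1 -0. ]
```

Call:
{"name": "servo_tool", "arguments": {"steps": [{"dx": 0,"dy": 0,"dz": 0,"wx": 0,"wy": 0,"wz": 0},{"dx": 0,"dy": 0,"dz": 0,"wx": 0,"wy": 0,"wz": 0},{"dx": 0,"dy": 0,"dz": 0,"wx": 0,"wy": 0,"wz": 0},{"dx": 0,"dy": 0,"dz": 0,"wx": 0,"wy": 0,"wz": 0},{"dx": 0,"dy": 0,"dz": 0,"wx": 0,"wy": 0,"wz": 0}]}}

```text
time_s: 32.92
eef_pos: [0.5665, -0.181, 0.2358]
eef_rot: [0.0, 0.46, 0.888, -0.0]
wrist_force: [-1.0, 0.6, 0.0]
opening: -0.001
grasp_force: 0.0
```

Call:
{"name": "servo_tool", "arguments": {"steps": [{"dx": 0,"dy": 0,"dz": 0,"wx": 0,"wy": 0,"wz": 0},{"dx": 0,"dy": 0,"dz": 0,"wx": 0,"wy": 0,"wz": 0},{"dx": 0,"dy": 0,"dz": 0,"wx": 0,"wy": 0,"wz": 0},{"dx": 0,"dy": 0,"dz": 0,"wx": 0,"wy": 0,"wz": 0},{"dx": 0,"dy": 0,"dz": 0,"wx": 0,"wy": 0,"wz": 0}]}}

```text
time_s: 33.33
eef_pos: [0.5665, -0.181, 0.2358]
eef_rot: [0.0, 0.46, 0.888, -0.0]
wrist_force: [-0.5, 0.6, 0.4]
opening: 0.001
grasp_force: 0.0
```

Call:
{"name": "servo_tool", "arguments": {"steps": [{"dx": 0,"dy": 0,"dz": 0,"wx": 0,"wy": 0,"wz": 0},{"dx": 0,"dy": 0,"dz": 0,"wx": 0,"wy": 0,"wz": 0},{"dx": 0,"dy": 0,"dz": 0,"wx": 0,"wy": 0,"wz": 0},{"dx": 0,"dy": 0,"dz": 0,"wx": 0,"wy": 0,"wz": 0},{"dx": 0,"dy": 0,"dz": 0,"wx": 0,"wy": 0,"wz": 0}]}}

```text
time_s: 33.75
eef_pos: [0.5665, -0.181, 0.2358]
eef_rot: [0.0, 0.46, 0.888, 0.0]
wrist_force: [-0.8, 0.6, 0.3]
opening: 0.004
grasp_force: 0.0
```

Call:
{"name": "servo_tool", "arguments": {"steps": [{"dx": 0,"dy": 0,"dz": 0,"wx": 0,"wy": 0,"wz": 0},{"dx": 0,"dy": 0,"dz": 0,"wx": 0,"wy": 0,"wz": 0},{"dx": 0,"dy": 0,"dz": 0,"wx": 0,"wy": 0,"wz": 0},{"dx": 0,"dy": 0,"dz": 0,"wx": 0,"wy": 0,"wz": 0},{"dx": 0,"dy": 0,"dz": 0,"wx": 0,"wy": 0,"wz": 0}]}}

```text
time_s: 34.17
eef_pos: [0.5665, -0.181, 0.2358]
eef_rot: [-0.0, 0.46, 0.888, -0.0]
wrist_force: [0.5, 0.0, 0.2]
opening: 0.004
grasp_force: 0.0
```

Call:
{"name": "servo_tool", "arguments": {"steps": [{"dx": 0,"dy": 0,"dz": 0,"wx": 0,"wy": 0,"wz": 0},{"dx": 0,"dy": 0,"dz": 0,"wx": 0,"wy": 0,"wz": 0},{"dx": 0,"dy": 0,"dz": 0,"wx": 0,"wy": 0,"wz": 0},{"dx": 0,"dy": 0,"dz": 0,"wx": 0,"wy": 0,"wz": 0},{"dx": 0,"dy": 0,"dz": 0,"wx": 0,"wy": 0,"wz": 0}]}}

```text
time_s: 34.58
eef_pos: [0.5665, -0.181, 0.2358]
eef_rot: [-0.0, 0.46, 0.888, -0.0]
wrist_force: [0.6, -0.2, -0.4]
opening: -0.001
grasp_force: 0.0
```

Call:
{"name": "servo_tool", "arguments": {"steps": [{"dx": 0,"dy": 0,"dz": 0,"wx": 0,"wy": 0,"wz": 0},{"dx": 0,"dy": 0,"dz": 0,"wx": 0,"wy": 0,"wz": 0},{"dx": 0,"dy": 0,"dz": 0,"wx": 0,"wy": 0,"wz": 0},{"dx": 0,"dy": 0,"dz": 0,"wx": 0,"wy": 0,"wz": 0},{"dx": 0,"dy": 0,"dz": 0,"wx": 0,"wy": 0,"wz": 0}]}}

```text
time_s: 35.0
eef_pos: [0.5665, -0.181, 0.2358]
eef_rot: [0.0, 0.46, 0.888, 0.0]
wrist_force: [-0.0, -0.5, 0.6]
opening: 0.002
grasp_force: 0.0
```

Call:
{"name": "servo_tool", "arguments": {"steps": [{"dx": 0,"dy": 0,"dz": 0,"wx": 0,"wy": 0,"wz": 0},{"dx": 0,"dy": 0,"dz": 0,"wx": 0,"wy": 0,"wz": 0},{"dx": 0,"dy": 0,"dz": 0,"wx": 0,"wy": 0,"wz": 0},{"dx": 0,"dy": 0,"dz": 0,"wx": 0,"wy": 0,"wz": 0},{"dx": 0,"dy": 0,"dz": 0,"wx": 0,"wy": 0,"wz": 0}]}}

```text
time_s: 35.42
eef_pos: [0.5665, -0.181, 0.2358]
eef_rot: [0.0, 0.46, 0.888, -0.0]
wrist_force: [-0.3, 0.0, 0.7]
opening: 0.002
grasp_force: 0.0
```

Call:
{"name": "servo_tool", "arguments": {"steps": [{"dx": 0,"dy": 0,"dz": 0,"wx": 0,"wy": 0,"wz": 0},{"dx": 0,"dy": 0,"dz": 0,"wx": 0,"wy": 0,"wz": 0},{"dx": 0,"dy": 0,"dz": 0,"wx": 0,"wy": 0,"wz": 0},{"dx": 0,"dy": 0,"dz": 0,"wx": 0,"wy": 0,"wz": 0},{"dx": 0,"dy": 0,"dz": 0,"wx": 0,"wy": 0,"wz": 0}]}}

```text
time_s: 35.83
eef_pos: [0.5665, -0.181, 0.2358]
eef_rot: [0.0, 0.46, 0.888, -0.0]
wrist_force: [-0.8, -0.1, 0.3]
opening: -0.001
grasp_force: 0.0
```

Call:
{"name": "servo_tool", "arguments": {"steps": [{"dx": 0,"dy": 0,"dz": 0,"wx": 0,"wy": 0,"wz": 0},{"dx": 0,"dy": 0,"dz": 0,"wx": 0,"wy": 0,"wz": 0},{"dx": 0,"dy": 0,"dz": 0,"wx": 0,"wy": 0,"wz": 0},{"dx": 0,"dy": 0,"dz": 0,"wx": 0,"wy": 0,"wz": 0},{"dx": 0,"dy": 0,"dz": 0,"wx": 0,"wy": 0,"wz": 0}]}}

```text
time_s: 36.25
eef_pos: [0.5665, -0.181, 0.2358]
eef_rot: [-0.0, 0.46, 0.888, -0.0]
wrist_force: [-0.6, -1.5, -0.3]
opening: -0.001
grasp_force: 0.0
```

Call:
{"name": "servo_tool", "arguments": {"steps": [{"dx": 0,"dy": 0,"dz": 0,"wx": 0,"wy": 0,"wz": 0},{"dx": 0,"dy": 0,"dz": 0,"wx": 0,"wy": 0,"wz": 0},{"dx": 0,"dy": 0,"dz": 0,"wx": 0,"wy": 0,"wz": 0},{"dx": 0,"dy": 0,"dz": 0,"wx": 0,"wy": 0,"wz": 0},{"dx": 0,"dy": 0,"dz": 0,"wx": 0,"wy": 0,"wz": 0}]}}

```text
time_s: 36.67
eef_pos: [0.5665, -0.181, 0.2358]
eef_rot: [-0.0, 0.46, 0.888, -0.0]
wrist_force: [-0.3, 0.5, 1.9]
opening: 0.001
grasp_force: 0.0
```

Call:
{"name": "servo_tool", "arguments": {"steps": [{"dx": 0,"dy": 0,"dz": 0,"wx": 0,"wy": 0,"wz": 0},{"dx": 0,"dy": 0,"dz": 0,"wx": 0,"wy": 0,"wz": 0},{"dx": 0,"dy": 0,"dz": 0,"wx": 0,"wy": 0,"wz": 0},{"dx": 0,"dy": 0,"dz": 0,"wx": 0,"wy": 0,"wz": 0},{"dx": 0,"dy": 0,"dz": 0,"wx": 0,"wy": 0,"wz": 0}]}}

```text
time_s: 37.08
eef_pos: [0.5665, -0.181, 0.2358]
eef_rot: [0.0, 0.46, 0.888, -0.0]
wrist_force: [-0.4, 0.6, -0.4]
opening: 0.001
grasp_force: 0.0
```

Call:
{"name": "servo_tool", "arguments": {"steps": [{"dx": 0,"dy": 0,"dz": 0,"wx": 0,"wy": 0,"wz": 0},{"dx": 0,"dy": 0,"dz": 0,"wx": 0,"wy": 0,"wz": 0},{"dx": 0,"dy": 0,"dz": 0,"wx": 0,"wy": 0,"wz": 0},{"dx": 0,"dy": 0,"dz": 0,"wx": 0,"wy": 0,"wz": 0},{"dx": 0,"dy": 0,"dz": 0,"wx": 0,"wy": 0,"wz": 0}]}}

```text
time_s: 37.5
eef_pos: [0.5665, -0.181, 0.2358]
eef_rot: [-0.0, 0.46, 0.888, 0.0]
wrist_force: [-0.4, 0.3, -0.0]
opening: -0.002
grasp_force: 0.0
```

```bash
python3 m.py 24
```

```text
37.5 38.65 F+.058 [1.54  1.54  1.539 1.54  1.54  1.54  1.54  1.54  1.54  1.539 1.535 1.54
 1.54  1.539 1.535 1.539 1.54  1.54  1.54  1.535 1.539 1.54  1.54  1.539] B [1.547 1.546 1.546 1.547 1.548 1.547 1.549 1.546 1.544 1.546 1.545 1.544
 1.545 1.545 1.543 1.545 1.541 1.545 1.543 1.545 1.543 1.543 1.541 1.541]
slopes [-0.00099536 -0.00518703] [ 0.5665 -0.181   0.2358] [ 0.4  0.6 -0.7]
```

```bash
python3 -c "
from bench import workorder
print(workorder.hand_in())"
```

```text
the job is handed in; nothing more can be done
None
```

The job is handed in: the door stood free at about 1.54 rad (square is 1.571) after about 10 s untouched, still creeping shut at about 0.005 rad/s by camera, inside the 0.02 limit but not fully at rest; no verdict came back.

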